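# Clear and cover the snow-globe base moulds

### The arm

A 7-joint arm with a two-finger parallel gripper is mounted at the origin on the work surface. World frame = base frame: x ahead of the robot, y to its left, z up, the work surface at z = 0. Lengths are in mm, angles in rad, forces in N, time in s.
With the tool pointing down it reaches from about 350 to 900 mm from the base axis. Payload 8.1 kg.
Tool frame: the origin (TCP) lies midway between the tips of the shut fingers; the grasp point (between the pads) lies 19 mm behind it; z points along the fingers, x is the direction in which the jaws open and shut, and the axes are right-handed (so a half turn about z gives the same grasp; the last joint's range is limited). The gripper opens to 92 mm and grips with 3 to 60 N. Pads are 19 mm wide; open, the fingers measure 130 mm over their backs; the gripper's body (75 mm by 190 mm) begins 47 mm behind the grasp point.
Start: joints at [-0.103, 0.434, 0.025, 1.573, -0.012, 1.134, -0.075], TCP at [625.015, -0.027, 191.542] pointing down, gripper open.
Joint ranges: [-2.62, 2.62], [-0.44, 2.09], [-1.27, 1.32], [0.08, 2.57], [-1.32, 4.46], [0.12, 2], [-2.74, 2.74]. Speed limits (rad/s): [2.22, 2.22, 3.01, 3.01, 3.14, 3.14, 3.14].

### API

Orientations are given as a rotation vector (axis times angle).
In Python, from station import arm gives the robot as it stands.
- The arm moves only by the shell command python3 -m creep 'ROWS' [FORCE]. ROWS is a JSON object of lists of equal length, an entry for each row: "translation": the shift along the world's x, y, z in cm, a list of three; "twist": the turn, a rotation vector about the world's x, y, z in degrees, a list of three; "jaw": the closure, from 0 (fully open) to 1 (shut). A call has exactly 10 rows; each row shifts and turns the commanded pose from where the row before left it; what a row does not reach is not made up. A row lasts 1/12 s, in which the tool goes at most 41.7 mm and 7.16 degrees, less where a joint would pass 70% of its speed; a pose out of reach is approached as far as the arm can. A call is refused whole if a number of a shift passes 4.17 or a number of a turn 7.16, either way. A call with a gripper value outside its range is refused whole. The fingers move at their own pace and stop on an object; FORCE is the grip in N (left out, the last holds). Time passes only in rows, so rows that do not move let the fingers close, or fill a call up. It gives the time, the measured TCP pose, the force and the opening at its end, in the units of the state.
- arm.state(): the state, without advancing time (a new reading comes with each control period).
- arm.read_camera(name): name is "scene" or "side" or "wrist"; returns a dict with "frame" (480x640x3 uint8, blue, green, red), "fx", "fy", "cx", "cy" (pixels), "k1" (the pictures are not rectified: a ray, as slopes to the right and down, at radius r is drawn at 1 + k1 r^2 times it, then the intrinsics apply), "rvec" (rotation vector, rad) and "tvec" (3), from world to camera coordinates, as OpenCV has them; the wrist camera has in their place "mount" (4x4, takes a point from camera to tool coordinates, whose origin is the TCP and whose axes are the tool frame's). Camera axes: x right, y down, z forward; pixel columns grow to the right and rows downward; lengths in mm; the calibration is good to about 2 mm. A picture is of the moment at which its call begins: read the wrist's pose just before it. There is no depth.
- arm.hand_in(): hands the job in, once; it reports no verdict.
Trained networks look in the newest picture that a camera, given by its name, has taken for a name from the list of things; names that differ only in an ending like _2 or _b are one class to them, and where a whole thing is asked for, a point or a joint stands for the part that bears it (a point fixed in the world has none). Each returns a list of dicts, best first, with "confidence" (0 to 1); they miss things now and then, are a little off and sometimes report something else, mostly with a low value. They report only what shows in the picture. A call takes as long as a camera call. They do not tell look-alikes from the thing itself.
- arm.find_in(camera, query): "rect" ([centre column, centre row, width, height] in pixels, round what is visible of it).
- arm.silhouettes(camera, query): "mask" (480x640 bool, what is visible of it) and "rect" ([centre column, centre row, width, height] in pixels, round what is visible of it).
The state is a dict: "time_s": time; "joints": joint angles; "qd": joint speeds; "tau": joint torques, N m; "tool_pos": TCP position; "eef_rot": TCP orientation; "ft_force": force on the tool from outside, world axes, zero at the start; "torque": the same for the moment, N m; "grip_width": finger opening in mm.
Only numpy, scipy, OpenCV 4.12 (cv2) and the standard library are available. Lean on these libraries where they do the work, as an engineer would, in place of code of your own. Each camera call takes 0.05 s, during which the arm holds its last target. There are 200 camera calls.

### The job

First swing the isolator lever fully over to off (away from the robot), before touching the parts. Then take every clamp bar off the moulds and lay each flat in the middle of a tray compartment of its own, tab up, and set each cover plate that is there on the mould of its colour, tab up, its edges flush with the mould's on all four sides (within about 5 mm). When all of that is done swing the lever fully back to on, leaving the snow globe, spray can and glue bottle undisturbed.

Things in the scene. Friction and masses are not known exactly. Their poses are not given: they have to be found in the camera images.
- mould_blue: blue mould half, a block 110 (its x) x 94 (its y) x 30 mm high with a dark round cavity in its top (parts lie on the top as on a flat face), bolted upright to a dark steel plate 12 mm thick and never moving in a run; origin: centre of its underside, z up
- mould_blue_top (a point): centre of the top face of the blue mould, 30 mm above its underside (42 mm above the bench); axes as the mould's
- mould_red: red mould half, a block 110 (its x) x 94 (its y) x 30 mm high with a dark round cavity in its top (parts lie on the top as on a flat face), bolted upright to a dark steel plate 12 mm thick and never moving in a run; origin: centre of its underside, z up
- mould_red_top (a point): centre of the top face of the red mould, 30 mm above its underside (42 mm above the bench); axes as the mould's
- mould_yellow: yellow mould half, a block 110 (its x) x 94 (its y) x 30 mm high with a dark round cavity in its top (parts lie on the top as on a flat face), bolted upright to a dark steel plate 12 mm thick and never moving in a run; origin: centre of its underside, z up
- mould_yellow_top (a point): centre of the top face of the yellow mould, 30 mm above its underside (42 mm above the bench); axes as the mould's
- cover_blue: loose cover plate of the blue mould (may be absent): aluminium plate 110 (x) x 94 (y) x 10 mm, in its middle an upright blue grip tab 46 (x) x 14 (y) mm that rises 30 mm above the plate (total height 40 mm), about 0.27 kg; origin: centre of the underside, z up. Either way round is the same. Starts flat on the bench, tab up
- cover_red: loose cover plate of the red mould (may be absent): aluminium plate 110 (x) x 94 (y) x 10 mm, in its middle an upright red grip tab 46 (x) x 14 (y) mm that rises 30 mm above the plate (total height 40 mm), about 0.27 kg; origin: centre of the underside, z up. Either way round is the same. Starts flat on the bench, tab up
- cover_yellow: loose cover plate of the yellow mould (may be absent): aluminium plate 110 (x) x 94 (y) x 10 mm, in its middle an upright yellow grip tab 46 (x) x 14 (y) mm that rises 30 mm above the plate (total height 40 mm), about 0.27 kg; origin: centre of the underside, z up. Either way round is the same. Starts flat on the bench, tab up
- bar1: loose flat steel clamp bar (may be absent): 130 (x) x 36 (y) x 8 mm, in its middle an upright black grip tab 40 (x) x 14 (y) mm that rises 28 mm above the bar (total height 36 mm), about 0.3 kg; origin: centre of the underside, z up. The three bars are alike. Starts lying flat across the top of one of the moulds, tab up
- bar2: loose flat steel clamp bar (may be absent): 130 (x) x 36 (y) x 8 mm, in its middle an upright black grip tab 40 (x) x 14 (y) mm that rises 28 mm above the bar (total height 36 mm), about 0.3 kg; origin: centre of the underside, z up. The three bars are alike. Starts lying flat across the top of one of the moulds, tab up
- bar3: loose flat steel clamp bar (may be absent): 130 (x) x 36 (y) x 8 mm, in its middle an upright black grip tab 40 (x) x 14 (y) mm that rises 28 mm above the bar (total height 36 mm), about 0.3 kg; origin: centre of the underside, z up. The three bars are alike. Starts lying flat across the top of one of the moulds, tab up
- tray: green tray, fixed, 156 (x) x 170 (y) mm, 12 mm high, walls 5 mm thick, floor 5 mm thick; two walls along its x divide it into three equal compartments side by side along y, each 146 x about 50 mm, long side along the tray's x; origin: centre of the underside, z up
- slot1 (a point): centre of the floor of tray compartment 1, 5 mm above the tray's underside; axes as the tray's
- slot2 (a point): centre of the floor of tray compartment 2, 5 mm above the tray's underside; axes as the tray's
- slot3 (a point): centre of the floor of tray compartment 3, 5 mm above the tray's underside; axes as the tray's
- isolator_base: grey housing of the heater isolator, fixed, 70 (x) x 50 (y) x 25 mm; origin: centre of the underside. The lever's pivot lies 22 mm above it, turning about the base's y axis
- isolator (a joint): isolator lever, rad: 0 = on, leaning 0.5 rad from upright to the base's -x side (at yaw 0 towards the robot); 1.0 = off, leaning 0.5 rad to the base's +x side (away from the robot). A steel rod of 10 mm diameter, 85 mm from pivot to the centre of its 26 mm orange ball; stays where it is left; about 1 N at the ball moves it
- isolator_tip (a point): centre of the orange ball at the end of the isolator lever
- globe: finished snow globe, loose bystander: black turned foot 80 mm wide, glass ball 84 mm, 118 mm high; origin: centre of its foot
- spray_can: white and blue spray can, loose bystander, 54 mm wide, 175 mm high; origin: centre of its foot
- glue_bottle: white glue bottle with a red nozzle, loose bystander, 52 mm wide, 140 mm high; origin: centre of its foot
Things that resemble listed ones, but are neither listed nor needed, are in the scene too. Leave any green look-alike of the bar2 alone.

How it is judged (in metres and radians):
On the way, in this order (a step that is already met when the one before it is completed fails the run):
1. the isolator lever is off before any bar or cover has been moved (value of joint isolator above 0.85 rad and distance of each of bar1, bar2, bar3, cover_blue, cover_red, cover_yellow from where it was at the start of the episode below 0.08 m), for 0.2 s.
2. with the lever still off, every bar lies in a tray compartment and every cover flush on its mould (value of joint isolator above 0.85 rad and ((x of bar1 in the frame of slot1 between -0.012 and 0.012 m and y of bar1 in the frame of slot1 between -0.012 and 0.012 m and z of bar1 in the frame of slot1 between -0.004 and 0.004 m) or (x of bar1 in the frame of slot2 between -0.012 and 0.012 m and y of bar1 in the frame of slot2 between -0.012 and 0.012 m and z of bar1 in the frame of slot2 between -0.004 and 0.004 m) or (x of bar1 in the frame of slot3 between -0.012 and 0.012 m and y of bar1 in the frame of slot3 between -0.012 and 0.012 m and z of bar1 in the frame of slot3 between -0.004 and 0.004 m)) and angle between each of bar1, bar2, bar3's own z axis and vertical below 0.08 rad and angle between the x axis of each of bar1, bar2, bar3 and the x axis of tray, either way round below 0.2 rad and linear speed of each of bar1, bar2, bar3, cover_blue, cover_red, cover_yellow below 0.02 m/s and ((x of bar2 in the frame of slot1 between -0.012 and 0.012 m and y of bar2 in the frame of slot1 between -0.012 and 0.012 m and z of bar2 in the frame of slot1 between -0.004 and 0.004 m) or (x of bar2 in the frame of slot2 between -0.012 and 0.012 m and y of bar2 in the frame of slot2 between -0.012 and 0.012 m and z of bar2 in the frame of slot2 between -0.004 and 0.004 m) or (x of bar2 in the frame of slot3 between -0.012 and 0.012 m and y of bar2 in the frame of slot3 between -0.012 and 0.012 m and z of bar2 in the frame of slot3 between -0.004 and 0.004 m)) and ((x of bar3 in the frame of slot1 between -0.012 and 0.012 m and y of bar3 in the frame of slot1 between -0.012 and 0.012 m and z of bar3 in the frame of slot1 between -0.004 and 0.004 m) or (x of bar3 in the frame of slot2 between -0.012 and 0.012 m and y of bar3 in the frame of slot2 between -0.012 and 0.012 m and z of bar3 in the frame of slot2 between -0.004 and 0.004 m) or (x of bar3 in the frame of slot3 between -0.012 and 0.012 m and y of bar3 in the frame of slot3 between -0.012 and 0.012 m and z of bar3 in the frame of slot3 between -0.004 and 0.004 m)) and horizontal distance between cover_blue and mould_blue_top below 0.005 m and z of cover_blue in the frame of mould_blue_top between -0.004 and 0.004 m and angle between each of cover_blue, cover_red, cover_yellow's own z axis and vertical below 0.06 rad and angle between the x axis of cover_blue and the x axis of mould_blue, either way round below 0.08 rad and horizontal distance between cover_red and mould_red_top below 0.005 m and z of cover_red in the frame of mould_red_top between -0.004 and 0.004 m and angle between the x axis of cover_red and the x axis of mould_red, either way round below 0.08 rad and horizontal distance between cover_yellow and mould_yellow_top below 0.005 m and z of cover_yellow in the frame of mould_yellow_top between -0.004 and 0.004 m and angle between the x axis of cover_yellow and the x axis of mould_yellow, either way round below 0.08 rad), for 0.3 s.
3. the lever is swung back to on (value of joint isolator below 0.15 rad), for 0.2 s.
At the end, for the whole second after the job is handed in: Each bar present lies flat, tab up, on the floor of its own tray compartment, centred within 12 mm each way and 0.2 rad. Each cover present lies flat, tab up, on the mould of its colour, centres within 5 mm, sides within 0.08 rad. Lever on (under 0.15 rad). All at rest (((x of bar1 in the frame of slot1 between -0.012 and 0.012 m and y of bar1 in the frame of slot1 between -0.012 and 0.012 m and z of bar1 in the frame of slot1 between -0.004 and 0.004 m) or (x of bar1 in the frame of slot2 between -0.012 and 0.012 m and y of bar1 in the frame of slot2 between -0.012 and 0.012 m and z of bar1 in the frame of slot2 between -0.004 and 0.004 m) or (x of bar1 in the frame of slot3 between -0.012 and 0.012 m and y of bar1 in the frame of slot3 between -0.012 and 0.012 m and z of bar1 in the frame of slot3 between -0.004 and 0.004 m)) and angle between each of bar1, bar2, bar3's own z axis and vertical below 0.08 rad and angle between the x axis of each of bar1, bar2, bar3 and the x axis of tray, either way round below 0.2 rad and linear speed of each of bar1, bar2, bar3, cover_blue, cover_red, cover_yellow below 0.02 m/s and ((x of bar2 in the frame of slot1 between -0.012 and 0.012 m and y of bar2 in the frame of slot1 between -0.012 and 0.012 m and z of bar2 in the frame of slot1 between -0.004 and 0.004 m) or (x of bar2 in the frame of slot2 between -0.012 and 0.012 m and y of bar2 in the frame of slot2 between -0.012 and 0.012 m and z of bar2 in the frame of slot2 between -0.004 and 0.004 m) or (x of bar2 in the frame of slot3 between -0.012 and 0.012 m and y of bar2 in the frame of slot3 between -0.012 and 0.012 m and z of bar2 in the frame of slot3 between -0.004 and 0.004 m)) and ((x of bar3 in the frame of slot1 between -0.012 and 0.012 m and y of bar3 in the frame of slot1 between -0.012 and 0.012 m and z of bar3 in the frame of slot1 between -0.004 and 0.004 m) or (x of bar3 in the frame of slot2 between -0.012 and 0.012 m and y of bar3 in the frame of slot2 between -0.012 and 0.012 m and z of bar3 in the frame of slot2 between -0.004 and 0.004 m) or (x of bar3 in the frame of slot3 between -0.012 and 0.012 m and y of bar3 in the frame of slot3 between -0.012 and 0.012 m and z of bar3 in the frame of slot3 between -0.004 and 0.004 m)) and horizontal distance between cover_blue and mould_blue_top below 0.005 m and z of cover_blue in the frame of mould_blue_top between -0.004 and 0.004 m and angle between each of cover_blue, cover_red, cover_yellow's own z axis and vertical below 0.06 rad and angle between the x axis of cover_blue and the x axis of mould_blue, either way round below 0.08 rad and horizontal distance between cover_red and mould_red_top below 0.005 m and z of cover_red in the frame of mould_red_top between -0.004 and 0.004 m and angle between the x axis of cover_red and the x axis of mould_red, either way round below 0.08 rad and horizontal distance between cover_yellow and mould_yellow_top below 0.005 m and z of cover_yellow in the frame of mould_yellow_top between -0.004 and 0.004 m and angle between the x axis of cover_yellow and the x axis of mould_yellow, either way round below 0.08 rad and value of joint isolator below 0.15 rad); the robot touches nothing.
It fails at once if the snow globe is shifted by more than 30 mm or tipped (distance of globe from where it was at the start of the episode above 0.03 m or angle between globe's own z axis and vertical above 0.4 rad).
It fails at once if the spray can is shifted by more than 30 mm or tipped (distance of spray_can from where it was at the start of the episode above 0.03 m or angle between spray_can's own z axis and vertical above 0.4 rad).
It fails at once if the glue bottle is shifted by more than 30 mm or tipped (distance of glue_bottle from where it was at the start of the episode above 0.03 m or angle between glue_bottle's own z axis and vertical above 0.4 rad).
Of bar1, bar2, bar3 only 2 to 3 are there at a start; the rules pass over those that are not, and their reading is None.
Of cover_blue, cover_red, cover_yellow only 2 to 3 are there at a start; the rules pass over those that are not, and their reading is None.
At some moment in a run one of cover_blue, cover_red, cover_yellow may be knocked a few centimetres aside while the robot is not near it.
Once in a run the grip may slacken for a moment while it holds something.
It also fails if it takes over 210 s, if anything falls off the work surface, if the arm or the gripper's body presses on something with over 40 N, if the wrist force passes 120 N, or if a joint passes its speed limit or range.

## Working session

There is one attempt and no reset: what is moved stays moved. The work goes in short steps, Python scripts to look and compute and a shell command to move; the robot and the scene stay as the last step left them, time stands still between calls to the robot, and variables do not carry over. Pictures are saved under pics/ and viewed, about 12 in all and at most 16, crops included, and the job is handed in when it is done.

```bash
mkdir -p pics && ls
python3 - <<'E'
from station import arm
import cv2
s=arm.state(); print({k:(s[k]) for k in ('time_s','tool_pos','eef_rot','grip_width','ft_force')})
for c in ('scene','side','wrist'):
    r=arm.read_camera(c); cv2.imwrite(f'pics/{c}0.png',r['frame']); print(c,{k:v for k,v in r.items() if k!='frame'})
E
```

```text
pics
{'time_s': 0.0, 'tool_pos': array([ 6.24434164e+02, -5.82017421e-02,  1.90746777e+02]), 'eef_rot': array([ 3.14143861e+00, -7.35832598e-05, -2.45587518e-03]), 'grip_width': 91.9411731247877, 'ft_force': array([-0.18244148,  0.7050987 , -0.31711143])}
scene {'fx': 552.90884972101, 'fy': 552.90884972101, 'cx': 311.3986132677219, 'cy': 246.5574389055593, 'k1': -0.16982724227608587, 'rvec': array([ 2.23832104,  1.25386787, -0.38915396]), 'tvec': array([-254.69877271, -347.76607236, 1497.43988236])}
side {'fx': 499.5376907572285, 'fy': 499.5376907572285, 'cx': 315.7840119746689, 'cy': 239.8314468553679, 'k1': 0.0018342692955357093, 'rvec': array([ 0.70126633, -2.4225079 ,  1.38315782]), 'tvec': array([ 453.91137681,  243.47260014, 1025.94652282])}
wrist {'fx': 349.2156872205515, 'fy': 349.2156872205515, 'cx': 316.3801955732686, 'cy': 236.37589037529855, 'k1': -0.027268771034024725, 'mount': array([[ 9.99999980e-01, -1.11512838e-04,  1.66687560e-04,
        -8.47914933e-02],
       [ 6.64683665e-05,  9.68467935e-01,  2.49138224e-01,
        -6.66927004e+01],
       [-1.89213668e-04, -2.49138207e-01,  9.68467923e-01,
        -1.93390300e+02],
       [ 0.00000000e+00,  0.00000000e+00,  0.00000000e+00,
         1.00000000e+00]])}
```

View pics/scene0.png

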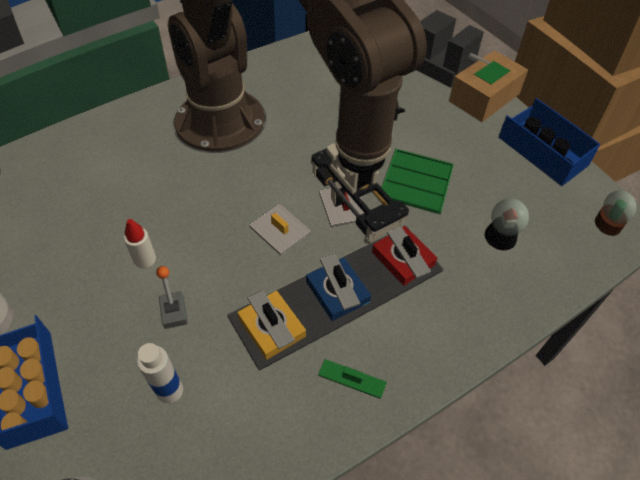

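View pics/side0.png

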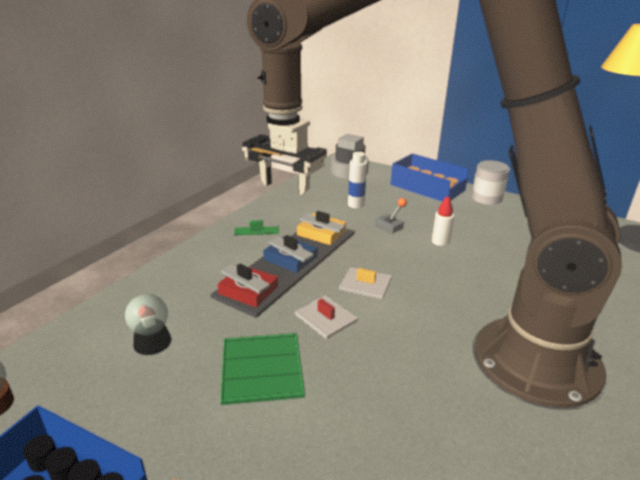

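View pics/wrist0.png

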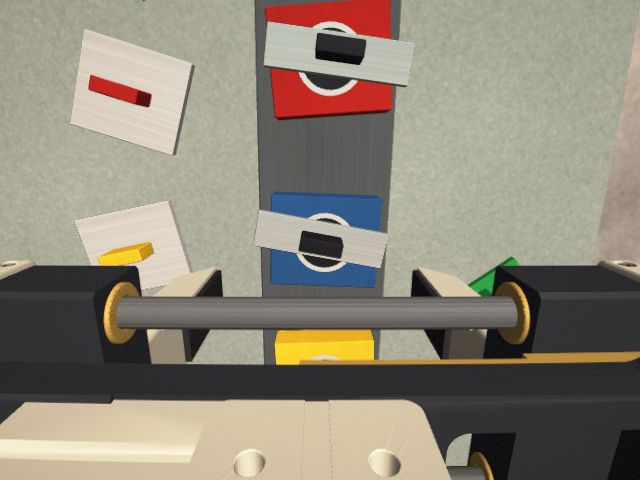

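The scene view shows three bars on the yellow (270,320), blue (338,285) and red (405,250) moulds. Two covers are present, yellow (280,228) and red (345,200); the blue one is absent. The tray is at (417,180), the isolator at (172,300) with its ball at (163,271), the glue bottle at (140,243) and the spray can at (160,372). The globe with the black foot at (508,220) is ours, and the brown-footed one at (618,210) is a look-alike. The green bar at (352,378) is to be left alone.

```bash
cat > lib.py <<'E'
from station import arm
import numpy as np, cv2
from scipy.spatial.transform import Rotation as R
from scipy.optimize import minimize, least_squares
def cam(name):
    s=arm.state(); r=arm.read_camera(name)
    if 'mount' in r:
        T=np.eye(4); T[:3,:3]=R.from_rotvec(s['eef_rot']).as_matrix(); T[:3,3]=s['tool_pos']
        W=np.linalg.inv(T@r['mount']); r['Rm'],r['t']=W[:3,:3],W[:3,3]
    else: r['Rm'],r['t']=cv2.Rodrigues(r['rvec'])[0],r['tvec']
    r['K']=np.array([[r['fx'],0,r['cx']],[0,r['fy'],r['cy']],[0,0,1]]); r['d']=np.array([r['k1'],0,0,0.]); r['name']=name
    return r
def proj(r,P): return cv2.projectPoints(np.asarray(P,float).reshape(-1,3),cv2.Rodrigues(r['Rm'])[0],r['t'],r['K'],r['d'])[0][:,0]
def ray(r,uv):
    n=cv2.undistortPoints(np.array([[uv]],float),r['K'],r['d'])[0,0]
    return -r['Rm'].T@r['t'], r['Rm'].T@np.array([n[0],n[1],1.])
def onplane(r,uv,z):
    o,d=ray(r,uv); return (o+d*(z-o[2])/d[2])[:2]
def tri(obs):
    A=np.zeros((3,3));b=np.zeros(3)
    for r,uv in obs:
        o,d=ray(r,uv); d/=np.linalg.norm(d); M=np.eye(3)-np.outer(d,d); A+=M;b+=M@o
    return np.linalg.solve(A,b)
def boxm(sx,sy,z0,z1): return np.array([[x,y,z] for x in(-sx/2,sx/2) for y in(-sy/2,sy/2) for z in(z0,z1)])
BAR=[boxm(130,36,0,8),boxm(40,14,8,36)]; COV=[boxm(110,94,0,10),boxm(46,14,10,40)]
MOULD=[boxm(110,94,0,30)]; TRAY=[boxm(156,170,0,12)]; BASE=[boxm(70,50,0,25)]
def place(B,p,z):
    c,s=np.cos(p[2]),np.sin(p[2]); return B@np.array([[c,s,0],[-s,c,0],[0,0,1]])+[p[0],p[1],z]
def draw(r,model,p,z):
    m=np.zeros((480,640),np.uint8)
    for B in model: cv2.fillConvexPoly(m,np.round(cv2.convexHull(proj(r,place(B,p,z)).astype(np.float32))[:,0]*16).astype(np.int32),255,cv2.LINE_AA,4)
    return m/255.
def fit(obs,model,z,yaws=np.arange(0,np.pi,np.pi/6),ignore=None,p0=None):
    """obs: list of (cam,mask); best (x,y,yaw) by overlap"""
    def cost(p):
        c=0
        for i,(r,m) in enumerate(obs):
            w=1 if ignore is None or ignore[i] is None else ~ignore[i]
            d=draw(r,model,p,z); c+=np.sum(w*np.abs(d-m))/m.sum()
        return c/len(obs)
    if p0 is None:
        r,m=obs[0]; v,u=np.nonzero(m); c=onplane(r,(u.mean(),v.mean()),z+8); p0=[c[0],c[1],0]; 
    else: yaws=[0]
    best=None
    for y in yaws:
        x0=np.array([p0[0],p0[1],p0[2]+y])
        o=minimize(cost,x0,method='Nelder-Mead',options=dict(initial_simplex=x0+np.array([[0,0,0],[8,0,0],[0,8,0],[0,0,.2]]),xatol=.05,fatol=1e-4,maxiter=150))
        if best is None or o.fun<best.fun: best=o
    return best.x,best.fun
E
cat > m1.py <<'E'
from lib import *
C={c:cam(c) for c in('scene','side','wrist')}
def best(c,q):
    L=arm.silhouettes(c,q); 
    print(q,c,[(round(l['confidence'],2),[int(v) for v in l['rect']]) for l in L[:4]]); return L
for q in('isolator_base','isolator_tip','mould_blue','bar1','bar2','cover_red','cover_yellow','cover_blue','tray','globe','spray_can','glue_bottle'):
    for c in(('scene','side','wrist') if q in('bar1','mould_blue','cover_red','cover_yellow') else ('scene','side')):
        L=best(c,q)
        np.savez_compressed(f'm_{q}_{c}',*[l['mask'] for l in L[:4]])
        cv2.imwrite(f'm_{q}_{c}.png',L[0]['mask']*255 if L else np.zeros((9,9)))
import pickle; pickle.dump(C,open('c0.pkl','wb'))
E
python3 m1.py
```

```text
isolator_base scene [(0.58, [170, 295, 32, 66])]
isolator_base side [(0.58, [389, 214, 31, 36]), (0.32, [248, 287, 60, 37])]
isolator_tip scene [(0.59, [163, 286, 14, 39])]
isolator_tip side [(0.52, [398, 207, 16, 17])]
mould_blue scene [(0.77, [338, 287, 63, 65]), (0.16, [270, 324, 70, 65])]
mould_blue side [(0.8, [289, 257, 56, 32]), (0.39, [261, 368, 83, 71])]
mould_blue wrist [(0.57, [326, 240, 112, 99])]
bar1 scene [(0.98, [353, 379, 69, 39]), (0.94, [410, 253, 42, 46]), (0.93, [271, 319, 47, 58]), (0.89, [338, 281, 41, 54])]
bar1 side [(0.88, [292, 247, 43, 27]), (0.77, [245, 277, 47, 31]), (0.77, [257, 226, 47, 22]), (0.73, [320, 220, 45, 18])]
bar1 wrist [(0.93, [340, 53, 151, 64]), (0.81, [493, 277, 51, 39]), (0.59, [321, 240, 132, 59])]
bar2 scene [(0.98, [353, 379, 69, 39]), (0.94, [410, 253, 42, 46]), (0.93, [271, 319, 47, 58]), (0.89, [338, 281, 41, 54])]
bar2 side [(0.88, [292, 247, 43, 27]), (0.77, [245, 277, 47, 31]), (0.77, [257, 226, 47, 22]), (0.73, [320, 220, 45, 18])]
cover_red scene [(0.97, [341, 206, 44, 41]), (0.42, [416, 182, 71, 63])]
cover_red side [(0.6, [327, 316, 61, 45])]
cover_red wrist [(0.83, [131, 91, 124, 123])]
cover_yellow scene [(0.73, [281, 229, 63, 48])]
cover_yellow side [(0.76, [365, 281, 54, 29])]
cover_yellow wrist [(0.58, [131, 242, 120, 83])]
cover_blue scene []
cover_blue side [(0.36, [321, 230, 51, 29])]
tray scene [(0.9, [417, 180, 73, 63])]
tray side [(0.81, [261, 369, 82, 70])]
globe scene [(0.68, [506, 224, 46, 55])]
globe side [(0.83, [150, 323, 46, 59]), (0.64, [249, 288, 62, 39])]
spray_can scene [(0.82, [161, 373, 44, 62])]
spray_can side [(0.88, [358, 179, 19, 57])]
glue_bottle scene [(0.88, [140, 243, 34, 45])]
glue_bottle side [(0.67, [444, 221, 21, 47])][ WARN:0@3.145] global loadsave.cpp:1063 imwrite_ Unsupported depth image for selected encoder is fallbacked to CV_8U.
```

```bash
cat > m2.py <<'E'
from lib import *; import pickle
C=pickle.load(open('c0.pkl','rb'))
M=lambda q,c,i=0:np.load(f'm_{q}_{c}.npz')[f'arr_{i}']
def rep(n,f): print(n,np.round(f[0],2),round(f[1],3))
obs=[]
for c,(u,v) in(('scene',(163,272)),('side',(402,202))):
    h=cv2.cvtColor(C[c]['frame'],cv2.COLOR_BGR2HSV)
    m=cv2.inRange(h,(3,140,110),(17,255,255)); b=np.zeros_like(m); cv2.circle(b,(u,v),18,255,-1); m&=b
    y,x=np.nonzero(m); print(c,x.mean(),y.mean(),len(x)); obs.append((C[c],(x.mean(),y.mean())))
print('ball',np.round(tri(obs),1))
rep('tray',fit([(C[c],M('tray',c)) for c in('scene','side')],TRAY,0))
# base: model with lever cylinder ignored
ig=[M('isolator_tip',c) for c in('scene','side')]
rep('base',fit([(C[c],M('isolator_base',c)) for c in('scene','side')],BASE,0,ignore=ig))
for col in('red','yellow'): 
    rep(col,fit([(C[c],M('cover_'+col,c)) for c in('side','wrist')],COV,0))
    rep(col+' scene',fit([(C[c],M('cover_'+col,c)) for c in('scene',)],COV,0))
rep('barR',fit([(C['scene'],M('bar1','scene',1)),(C['side'],M('bar1','side',1)),(C['wrist'],M('bar1','wrist',0))],BAR,42))
rep('barB',fit([(C['scene'],M('bar1','scene',3)),(C['side'],M('bar1','side',0)),(C['wrist'],M('bar1','wrist',2))],BAR,42))
rep('barY',fit([(C['scene'],M('bar1','scene',2)),(C['side'],M('bar1','side',3))],BAR,42))
rep('mouldB',fit([(C['scene'],M('mould_blue','scene')),(C['side'],M('mould_blue','side'))],MOULD,12))
for q in('globe','spray_can','glue_bottle'):
    y,x=np.nonzero(M(q,'scene')); y2,x2=np.nonzero(M(q,'side'))
    print(q,np.round(tri([(C['scene'],(x.mean(),y.mean())),(C['side'],(x2.mean(),y2.mean()))])))
E
python3 m2.py
```

```text
scene 163.0891089108911 271.3069306930693 101
side 401.6304347826087 201.8913043478261 46
ball [ 453.8 -330.3   97.9]
tray [460.75 323.39   0.68] 0.092
base [ 4.9050e+02 -3.4505e+02 -3.2000e-01] 0.155
red [434.1  120.04   2.83] 0.058
red scene [432.92 116.47   2.74] 1.014
yellow [417.85 -45.99   3.34] 0.181
yellow scene [ 4.1613e+02 -4.3510e+01  1.7000e-01] 0.104
barR [ 6.4309e+02  1.4709e+02 -1.5000e-01] 0.142
barB [ 6.2849e+02 -2.2040e+01 -1.9000e-01] 0.116
barY [ 630.81 -186.72    3.11] 0.175
mouldB [ 6.3299e+02 -2.6260e+01 -3.0000e-02] 0.653
globe [702. 389.  49.]
spray_can [ 645. -422.   85.]
glue_bottle [ 333. -347.   58.]
```

Moving first to just behind the lever ball. It's approached from the robot side with the jaws shut, jaw axis across the push.

```bash
python3 -m creep '{"translation":[[-1,-1.6,0],[-1,-1.6,0],[-1,-1.6,0],[-1,-1.6,0],[-1,-1.6,0],[-1,-1.6,0],[-1,-1.6,0],[-1,-1.6,0],[-1,-1.6,0],[-1,-1.6,0]],"twist":[[0,0,3.45],[0,0,3.45],[0,0,3.45],[0,0,3.45],[0,0,3.45],[0,0,3.45],[0,0,3.45],[0,0,3.45],[0,0,3.45],[0,0,3.45]],"jaw":[1,1,1,1,1,1,1,1,1,1]}' 30
python3 -m creep '{"translation":[[-1,-1.6,0],[-1,-1.6,0],[-1,-1.6,0],[-1,-1.6,0],[-1,-1.6,0],[-1,-1.6,0],[-1,-1.6,0],[-1,-1.6,0],[-1,-1.6,0],[-1,-1.6,0]],"twist":[[0,0,3.45],[0,0,3.45],[0,0,3.45],[0,0,3.45],[0,0,3.45],[0,0,3.45],[0,0,3.45],[0,0,3.45],[0,0,3.45],[0,0,3.45]],"jaw":[1,1,1,1,1,1,1,1,1,1]}'
```

```text
time_s: 2.53
tool_pos: [524.5, -160.8, 191.7]
eef_rot: [2.999, 0.936, 0.0]
ft_force: [0.2, -0.1, -0.0]
grip_width: 29.7
time_s: 3.37
tool_pos: [424.5, -320.8, 191.7]
eef_rot: [2.586, 1.783, 0.0]
ft_force: [0.1, 0.0, 0.2]
grip_width: 0.5
```

Run:
```python
from lib import *
r=cam('wrist'); cv2.imwrite('pics/w1.png',r['frame']); s=arm.state(); print(s['tool_pos'],s['eef_rot'])
h=cv2.cvtColor(r['frame'],cv2.COLOR_BGR2HSV); m=cv2.inRange(h,(3,140,110),(17,255,255)); n,l,st,c=cv2.connectedComponentsWithStats(m)
for i in range(1,n):
    if st[i,4]>150: print(st[i],c[i],onplane(r,c[i],97))
```

```text
[ 421.73198089 -324.88610571  191.64257938] [ 2.58561106  1.78251591 -0.00361125]
[300 250  30  30 411] [314.17761557 260.06082725] [ 450.55524718 -332.78926625]
```

View pics/w1.png

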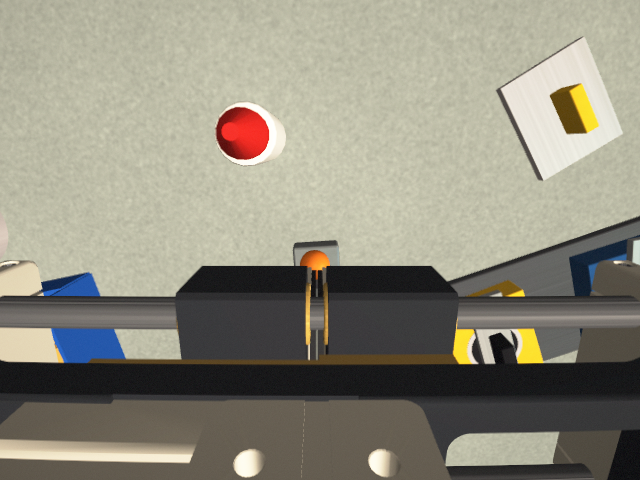

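The wrist view shows the ball at (314,260), just ahead of the shut fingers, and the glue bottle at (250,133) is clear. I'll back up a little, descend and push.

```bash
python3 -m creep '{"translation":[[-0.5,0.2,0],[-0.5,0.2,0],[0,0,-1.5],[0,0,-1.5],[0,0,-1.5],[0,0,-1.5],[0,0,-1.5],[0,0,-1.5],[0,0,-1.5],[0,0,0]],"twist":[[0,0,0],[0,0,0],[0,0,0],[0,0,0],[0,0,0],[0,0,0],[0,0,0],[0,0,0],[0,0,0],[0,0,0]],"jaw":[1,1,1,1,1,1,1,1,1,1]}'
python3 -m creep '{"translation":[[0.93,-0.36,0],[0.93,-0.36,0],[0.93,-0.36,0],[0.93,-0.36,0],[0.93,-0.36,0],[0.93,-0.36,0],[0.93,-0.36,0],[0.47,-0.18,0],[0.47,-0.18,0],[0,0,0]],"twist":[[0,0,0],[0,0,0],[0,0,0],[0,0,0],[0,0,0],[0,0,0],[0,0,0],[0,0,0],[0,0,0],[0,0,0]],"jaw":[1,1,1,1,1,1,1,1,1,1]}'
python3 -m creep '{"translation":[[0.28,-0.11,0],[0.28,-0.11,0],[0.28,-0.11,0],[0.28,-0.11,0],[0,0,0],[0,0,0],[0,0,0],[0,0,0],[0,0,0],[0,0,0]],"twist":[[0,0,0],[0,0,0],[0,0,0],[0,0,0],[0,0,0],[0,0,0],[0,0,0],[0,0,0],[0,0,0],[0,0,0]],"jaw":[1,1,1,1,1,1,1,1,1,1]}'
python3 - <<'E'
from lib import *
obs=[]
for c in('scene','side'):
    r=cam(c); h=cv2.cvtColor(r['frame'],cv2.COLOR_BGR2HSV); m=cv2.inRange(h,(3,140,110),(17,255,255)); b=np.zeros_like(m); u,v=proj(r,[510,-352,100])[0]; cv2.circle(b,(int(u),int(v)),32,255,-1); m&=b
    y,x=np.nonzero(m); print(c,len(x)); obs.append((r,(x.mean(),y.mean())))
print(tri(obs))
E
```

```text
time_s: 4.25
tool_pos: [413.8, -313.7, 84.3]
eef_rot: [-2.585, -1.778, 0.002]
ft_force: [-0.9, -0.1, -0.0]
grip_width: 0.3
time_s: 5.08
tool_pos: [490.4, -345.0, 86.4]
eef_rot: [2.589, 1.78, 0.0]
ft_force: [-0.7, -0.2, 0.6]
grip_width: 0.4
time_s: 5.92
tool_pos: [500.6, -349.2, 86.6]
eef_rot: [-2.589, -1.779, -0.0]
ft_force: [0.6, -0.6, -0.5]
grip_width: 0.6
scene 0
side 46
[nan nan nan]<stdin>:5: RuntimeWarning: Mean of empty slice.
  ret = ret.dtype.type(ret / rcount)
```

```bash
python3 -m creep '{"translation":[[0.18,-0.07,0],[0.18,-0.07,0],[0.18,-0.07,0],[0.18,-0.07,0],[0,0,0],[0,0,0],[0,0,0],[0,0,0],[0,0,0],[0,0,0]],"twist":[[0,0,0],[0,0,0],[0,0,0],[0,0,0],[0,0,0],[0,0,0],[0,0,0],[0,0,0],[0,0,0],[0,0,0]],"jaw":[1,1,1,1,1,1,1,1,1,1]}'
python3 - <<'E'
from lib import *
r=cam('side'); h=cv2.cvtColor(r['frame'],cv2.COLOR_BGR2HSV); m=cv2.inRange(h,(3,140,110),(17,255,255)); b=np.zeros_like(m); cv2.circle(b,(392,202),32,255,-1); m&=b
y,x=np.nonzero(m); print(len(x),x.mean(),y.mean())
for a in np.arange(0.3,0.7,.05): 
    L=[490.5+.93*85*np.sin(a),-345-.36*85*np.sin(a),22+85*np.cos(a)]; print(round(a,2),proj(r,L)[0],L[:2])
E
```

```text
time_s: 6.85
tool_pos: [507.8, -352.1, 86.6]
eef_rot: [-2.589, -1.779, -0.0]
ft_force: [-0.7, 0.1, -0.2]
grip_width: 0.4
46 401.6304347826087 201.97826086956522
0.3 [386.24230083 192.1896795 ] [np.float64(513.8608723365788), np.float64(-354.042918323837)]
0.35 [385.25246206 192.13331914] [np.float64(517.6060716793535), np.float64(-355.4926729081368)]
0.4 [384.2789782  192.14738344] [np.float64(521.2835199594988), np.float64(-356.9162012746447)]
0.45 [383.3242521  192.23133541] [np.float64(524.8840254714927), np.float64(-358.30994534380363)]
0.5 [382.39060235 192.38445759] [np.float64(528.3985888266623), np.float64(-359.6704214812886)]
0.55 [381.48025859 192.60585906] [np.float64(531.8184254469686), np.float64(-360.99422920527815)]
0.6 [380.59535746 192.89448288] [np.float64(535.1349875218775), np.float64(-362.2780596858881)]
0.65 [379.73793902 193.2491137 ] [np.float64(538.3399853734339), np.float64(-363.5187040155228)]
```

The ball has not moved, so I need to look.

Run:
```python
from lib import *
a=cam('scene'); b=cam('side')
print(proj(a,[507.8,-352.1,86.6]),proj(b,[507.8,-352.1,86.6]))
A=cv2.resize(a['frame'][190:430,60:260],(480,576)); B=cv2.resize(b['frame'][100:260,330:420],(320,569)); B=cv2.copyMakeBorder(B,0,7,0,0,0)
cv2.imwrite('pics/l2.png',np.hstack([A,B]))
```

```text
[[165.00658945 299.17708084]] [[387.37937319 198.04143509]]
```

View pics/l2.png

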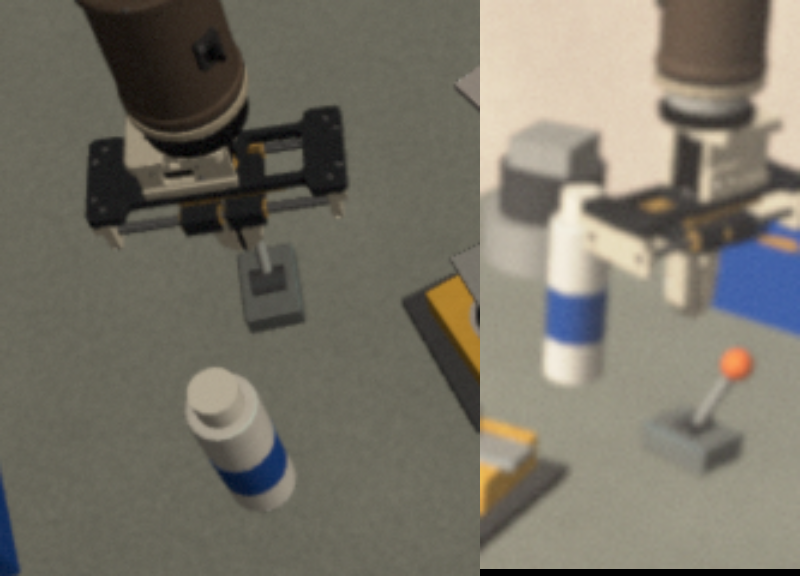

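Run:
```python
from lib import *
a=cam('scene'); b=cam('side'); s=arm.state()
print(s['tool_pos'],s['eef_rot'],s['joints'],s['time_s'])
print(tri([(a,(159,291)),(b,(388,187))]))
w=cam('wrist'); cv2.imwrite('pics/w2.png',w['frame'])
h=cv2.cvtColor(w['frame'],cv2.COLOR_BGR2HSV); m=cv2.inRange(h,(3,140,110),(17,255,255)); n,l,st,c=cv2.connectedComponentsWithStats(m)
for i in range(1,n):
    if st[i,4]>150: print(st[i],c[i],onplane(w,c[i],97))
cv2.imwrite('pics/l3.png',np.hstack([cv2.resize(w['frame'],(400,300)),cv2.resize(b['frame'],(400,300))]))
```

```text
[ 507.92705511 -352.01653667   86.56151025] [2.58907439e+00 1.77936445e+00 9.93084900e-05] [ 0.57154338  0.52550692 -0.07549537  1.70544275  0.04779694  0.91238201
  1.68119343] 7.1
[ 509.1327376  -355.95042213  121.0721177 ]
[ 287  141   51   52 1634] [308.76988984 165.89657283] [ 453.22290463 -335.17735927]
```

View pics/l3.png

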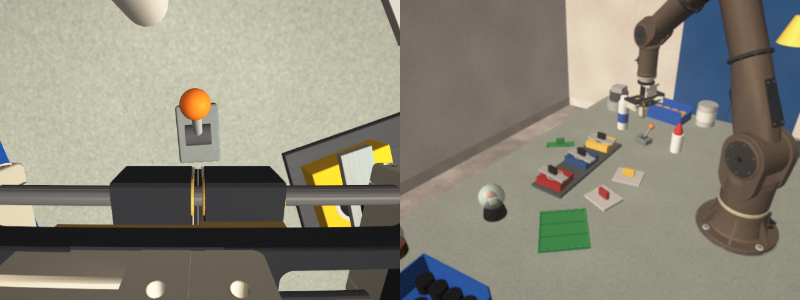

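Run:
```python
from lib import *; import pickle
C=pickle.load(open('c0.pkl','rb'))
for c in('scene','side','wrist'):
    print(c,[np.round(proj(C[c],[624.5+d,0,z])[0]) for z in(191,225) for d in(-46,0,46)])
f=C['side']['frame']; g=C['scene']['frame']
A=cv2.resize(f[120:210,220:340],(400,300),interpolation=cv2.INTER_CUBIC);B=cv2.resize(g[135:255,300:420],(400,400),interpolation=cv2.INTER_CUBIC)
cv2.imwrite('pics/tip.png',np.hstack([cv2.copyMakeBorder(A,0,100,0,0,0),B]))
```

```text
scene [array([338., 217.]), array([352., 233.]), array([366., 250.]), array([339., 205.]), array([353., 222.]), array([367., 239.])]
side [array([301., 206.]), array([285., 201.]), array([270., 197.]), array([301., 193.]), array([285., 188.]), array([269., 184.])]
wrist [array([237., 264.]), array([316., 264.]), array([395., 264.]), array([222., 287.]), array([316., 287.]), array([410., 287.])]
```

View pics/tip.png

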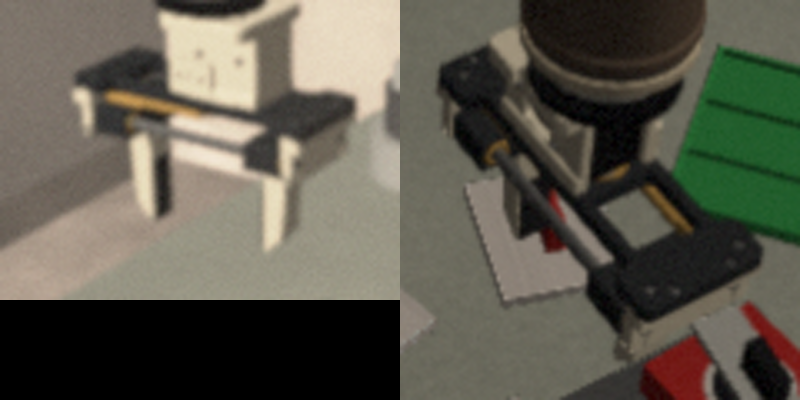

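The fingertips in all three pictures sit about 34 mm above the reported TCP (side tips at 266,184 and 302,195). So the real tip z is the reported z plus 34, and the fingers passed over the ball. I'll go back, descend 36 mm further and push again.

```bash
python3 -m creep '{"translation":[[-1.86,0.72,0],[-1.86,0.72,0],[-1.86,0.72,0],[-1.86,0.72,0],[-1.86,0.72,0],[0,0,0],[0,0,-1.2],[0,0,-1.2],[0,0,-1.2],[0,0,0]],"twist":[[0,0,0],[0,0,0],[0,0,0],[0,0,0],[0,0,0],[0,0,0],[0,0,0],[0,0,0],[0,0,0],[0,0,0]],"jaw":[1,1,1,1,1,1,1,1,1,1]}'
python3 -m creep '{"translation":[[0.93,-0.36,0],[0.93,-0.36,0],[0.93,-0.36,0],[0.93,-0.36,0],[0.93,-0.36,0],[0.93,-0.36,0],[0.93,-0.36,0],[0.47,-0.18,0],[0.47,-0.18,0],[0,0,0]],"twist":[[0,0,0],[0,0,0],[0,0,0],[0,0,0],[0,0,0],[0,0,0],[0,0,0],[0,0,0],[0,0,0],[0,0,0]],"jaw":[1,1,1,1,1,1,1,1,1,1]}'
python3 - <<'E'
from lib import *
r=cam('side'); h=cv2.cvtColor(r['frame'],cv2.COLOR_BGR2HSV); m=cv2.inRange(h,(3,140,110),(17,255,255)); b=np.zeros_like(m); cv2.circle(b,(392,202),32,255,-1); m&=b
y,x=np.nonzero(m); print(len(x),x.mean(),y.mean())
E
```

```text
time_s: 7.98
tool_pos: [414.3, -315.5, 48.9]
eef_rot: [-2.587, -1.778, 0.001]
ft_force: [-1.1, 0.9, -0.7]
grip_width: 0.4
time_s: 8.82
tool_pos: [490.4, -345.0, 50.4]
eef_rot: [2.589, 1.78, 0.001]
ft_force: [0.2, -0.2, 0.2]
grip_width: 0.2
15 383.2 192.6
```

```bash
python3 -m creep '{"translation":[[0.37,-0.14,0],[0.37,-0.14,0],[0.37,-0.14,0],[0.28,-0.11,0],[0,0,0],[0,0,0],[0,0,0],[0,0,0],[0,0,0],[0,0,0]],"twist":[[0,0,0],[0,0,0],[0,0,0],[0,0,0],[0,0,0],[0,0,0],[0,0,0],[0,0,0],[0,0,0],[0,0,0]],"jaw":[1,1,1,1,1,1,1,1,1,1]}'
python3 -m creep '{"translation":[[0.18,-0.07,0],[0.18,-0.07,0],[0,0,0],[0,0,0],[0,0,0],[0,0,0],[0,0,0],[0,0,0],[0,0,0],[0,0,0]],"twist":[[0,0,0],[0,0,0],[0,0,0],[0,0,0],[0,0,0],[0,0,0],[0,0,0],[0,0,0],[0,0,0],[0,0,0]],"jaw":[1,1,1,1,1,1,1,1,1,1]}'
python3 -m creep '{"translation":[[0.09,-0.04,0],[0.09,-0.04,0],[0,0,0],[0,0,0],[0,0,0],[0,0,0],[0,0,0],[0,0,0],[0,0,0],[0,0,0]],"twist":[[0,0,0],[0,0,0],[0,0,0],[0,0,0],[0,0,0],[0,0,0],[0,0,0],[0,0,0],[0,0,0],[0,0,0]],"jaw":[1,1,1,1,1,1,1,1,1,1]}'
```

```text
time_s: 9.7
tool_pos: [503.3, -350.2, 50.6]
eef_rot: [2.589, 1.779, 0.0]
ft_force: [0.1, -0.7, -0.2]
grip_width: 0.3
time_s: 10.53
tool_pos: [507.0, -351.6, 50.6]
eef_rot: [2.589, 1.779, 0.0]
ft_force: [-0.5, -0.1, -0.5]
grip_width: 0.6
time_s: 11.37
tool_pos: [507.9, -351.9, 50.3]
eef_rot: [-2.588, -1.778, 0.001]
ft_force: [-3.7, 2.0, 1.8]
grip_width: 0.7
```

```bash
python3 -m creep '{"translation":[[-1,0.4,0],[-1,0.4,0],[-1,0.4,0],[0,0,2.5],[0,0,2.5],[0,0,2.5],[0,0,2.5],[0,0,2.5],[0,0,2.5],[0,0,0]],"twist":[[0,0,0],[0,0,0],[0,0,0],[0,0,0],[0,0,0],[0,0,0],[0,0,0],[0,0,0],[0,0,0],[0,0,0]],"jaw":[1,1,1,1,1,1,1,1,1,1]}'
python3 -m creep '{"translation":[[1,1.7,0],[1,1.7,0],[1,1.7,0],[1,1.7,0],[1,1.7,0],[1,1.7,0],[1,1.7,0],[1,1.7,0],[1,1.7,0],[1,1.7,0]],"twist":[[0,0,-6.9],[0,0,-6.9],[0,0,-6.9],[0,0,-6.9],[0,0,-6.9],[0,0,-6.9],[0,0,-6.9],[0,0,-6.9],[0,0,-6.9],[0,0,-6.9]],"jaw":[0,0,0,0,0,0,0,0,0,0]}'
python3 - <<'E'
from lib import *
obs=[]
C={c:cam(c) for c in('scene','side','wrist')}
for c in('scene','side'):
    r=C[c]; h=cv2.cvtColor(r['frame'],cv2.COLOR_BGR2HSV); m=cv2.inRange(h,(3,140,110),(17,255,255)); b=np.zeros_like(m); u,v=proj(r,[510,-352,100])[0]; cv2.circle(b,(int(u),int(v)),32,255,-1); m&=b
    y,x=np.nonzero(m); print(c,len(x)); obs.append((r,(x.mean(),y.mean())))
print('ball',tri(obs))
cv2.imwrite('pics/w3.png',C['wrist']['frame'])
for q in('bar1','mould_yellow'):
    print(q,[(round(l['confidence'],2),[int(v) for v in l['rect']]) for l in arm.silhouettes('wrist',q)])
for l in arm.silhouettes('wrist','bar1'):
    if l['confidence']>.5: print(fit([(C['wrist'],l['mask'])],BAR,42))
E
```

```text
time_s: 12.2
tool_pos: [481.9, -342.2, 206.2]
eef_rot: [2.582, 1.774, 0.007]
ft_force: [1.0, -0.1, 0.9]
grip_width: 0.6
time_s: 13.03
tool_pos: [579.8, -169.5, 200.5]
eef_rot: [3.141, -0.009, 0.002]
ft_force: [0.2, 0.4, 0.3]
grip_width: 62.5
scene 115
side 42
ball [ 530.38209433 -353.77861081   96.81099332]
bar1 [(0.76, [365, 237, 134, 38]), (0.72, [524, 154, 118, 95]), (0.58, [369, 62, 151, 73])]
mould_yellow [(0.59, [367, 234, 108, 90])]
(array([ 6.31663296e+02, -1.88269459e+02, -2.07539639e-02]), np.float64(0.07583873099801719))
(array([ 7.78368493e+02, -1.11114708e+02,  5.93956416e-01]), np.float64(0.3083245880511829))
(array([628.21666431, -23.26155861,   2.953614  ]), np.float64(0.047197925884526405))
```

View pics/w3.png

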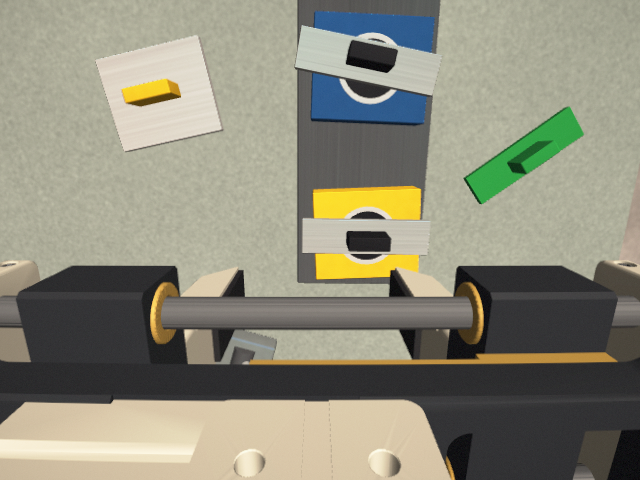

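The lever is off (ball at 530,-354, about 40 mm beyond the pivot). The wrist view shows the yellow mould with its bar at (368,240), the blue mould with its bar at (370,60), and the green bar to ignore at (524,155). Next I work out which way the tray's dividers run.

Run:
```python
from lib import *
C={c:cam(c) for c in('scene','side')}
obs=[]
for c in C:
    h=cv2.cvtColor(C[c]['frame'],cv2.COLOR_BGR2HSV); m=cv2.inRange(h,(50,120,20),(80,255,255)); u,v=proj(C[c],[461,323,6])[0]; b=np.zeros_like(m); cv2.circle(b,(int(u),int(v)),60,255,-1); m=cv2.morphologyEx(m&b,cv2.MORPH_CLOSE,np.ones((5,5)))
    obs.append((C[c],m>0)); print(c,(m>0).sum())
# swapped-yaw comparison
for y in np.arange(0,np.pi,np.pi/8)[:4]:
    for y2 in (y,y+np.pi/2): 
        f=fit(obs,TRAY,0,p0=[461,323,y2]); print(np.round(f[0],2),round(f[1],4))
for c in('scene','side'):
    print(c,[onplane(C[c],p,12) for p in (((392,165),(420,172.5)) if c=='scene' else ((224,364),(300,360)))])
# rectified top view of the tray at z=12, 2 px/mm
r=C['side']; r2=C['scene']; out=[]
for r in(C['side'],C['scene']):
    gx,gy=np.meshgrid(np.arange(330,590,1.),np.arange(460,190,-1.)); P=np.stack([gx,gy,np.full_like(gx,12)],-1).reshape(-1,3)
    uv=proj(r,P).reshape(*gx.shape,2).astype(np.float32); out.append(cv2.resize(cv2.remap(r['frame'],uv[...,0],uv[...,1],cv2.INTER_LINEAR),None,fx=1.5,fy=1.5))
cv2.imwrite('pics/tray.png',np.hstack(out))
```

```text
scene 3127
side 4784
[461.48 320.6    0.67] 0.1302
[455.36 321.25   2.26] 0.1647
[461.83 320.06   0.68] 0.1307
[454.33 320.57   2.26] 0.165
[462.63 320.36   0.69] 0.1307
[462.75 327.12   2.25] 0.1682
[461.52 321.13   0.67] 0.1308
[461.87 326.32   2.26] 0.1675
scene [array([393.21404999, 295.91242278]), array([450.17518797, 341.53788204])]
side [array([520.90945036, 365.50424   ]), array([400.42180683, 275.58138405])]
```

View pics/tray.png

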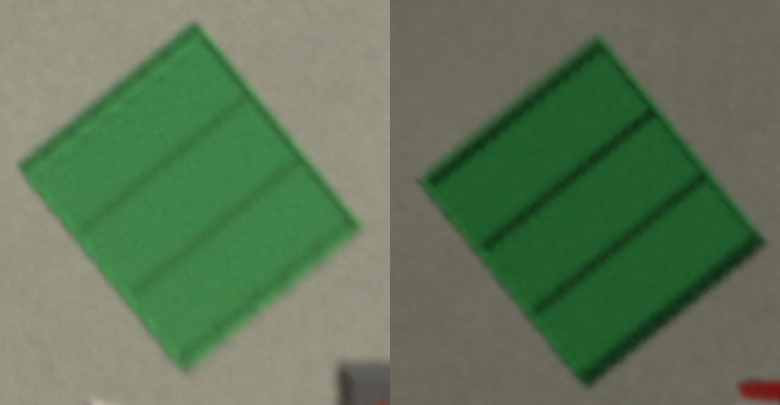

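The tray's compartments run at yaw ≈0.67, centred near (461,324). Now to grip the yellow mould's bar.

```bash
python3 -m creep '{"translation":[[0.52,-0.19,0],[0.52,-0.19,0],[0.52,-0.19,0],[0.52,-0.19,0],[0.52,-0.19,0],[0.52,-0.19,0],[0.52,-0.19,0],[0.52,-0.19,0],[0.52,-0.19,0],[0.52,-0.19,0]],"twist":[[0,0,-7],[0,0,-7],[0,0,-7],[0,0,-7],[0,0,-7],[0,0,-7],[0,0,-7],[0,0,-7],[0,0,-7],[0,0,-7]],"jaw":[0,0,0,0,0,0,0,0,0,0]}' 40
python3 -m creep '{"translation":[[0,0,-1],[0,0,-1],[0,0,-1],[0,0,-1],[0,0,-1],[0,0,-1],[0,0,-1],[0,0,0],[0,0,0],[0,0,0]],"twist":[[0,0,-7],[0,0,-7],[0,0,-7],[0,0,0],[0,0,0],[0,0,0],[0,0,0],[0,0,0],[0,0,0],[0,0,0]],"jaw":[0,0,0,0,0,0,0,0,0,0]}'
python3 - <<'E'
from lib import *
r=cam('wrist'); print(arm.state()['tool_pos'])
for q in('bar1','mould_yellow'):
  for l in arm.silhouettes('wrist',q):
    if l['confidence']>.3: print(q,l['confidence'],l['rect'],fit([(r,l['mask'])],BAR if q=='bar1' else MOULD,42 if q=='bar1' else 12) )
E
```

```text
time_s: 14.27
tool_pos: [630.6, -190.5, 200.7]
eef_rot: [2.567, -1.81, 0.001]
ft_force: [-0.2, 0.0, 0.0]
grip_width: 91.7
time_s: 15.1
tool_pos: [631.0, -189.6, 131.0]
eef_rot: [-2.202, 2.24, -0.001]
ft_force: [0.9, 0.3, 0.7]
grip_width: 91.8
[ 631.13362542 -189.63315145  131.1931294 ]
bar1 0.88 [228.3, 46.1, 101.6, 90.4] (array([ 8.02843278e+02, -1.15329387e+02,  6.22464297e-01]), np.float64(0.13996389210746138))
bar1 0.73 [113.8, 211.8, 62.0, 112.6] (array([ 6.28112442e+02, -2.22534185e+01, -2.05267569e-01]), np.float64(0.4541906097445252))
bar1 0.65 [313.6, 222.9, 49.5, 151.1] (array([ 6.31406150e+02, -1.88156975e+02, -1.43706973e-02]), np.float64(0.11841956204731433))
mould_yellow 0.71 [312.9, 223.1, 119.7, 134.2] (array([ 6.33581966e+02, -1.88405486e+02,  3.79912054e-02]), np.float64(0.6999140411854842))
```

```bash
python3 -m creep '{"translation":[[0,0.1,-1.6],[0,0,-1.6],[0,0,-1.6],[0,0,-1.6],[0,0,-1.6],[0,0,-1.6],[0,0,-1.0],[0,0,-0.3],[0,0,0],[0,0,0]],"twist":[[0,0,0],[0,0,0],[0,0,0],[0,0,0],[0,0,0],[0,0,0],[0,0,0],[0,0,0],[0,0,0],[0,0,0]],"jaw":[0,0,0,0,0,0,0,0,0,0]}' 40
python3 -m creep '{"translation":[[0,0,0],[0,0,0],[0,0,0],[0,0,0],[0,0,0],[0,0,0],[0,0,0],[0,0,0],[0,0,0],[0,0,0]],"twist":[[0,0,0],[0,0,0],[0,0,0],[0,0,0],[0,0,0],[0,0,0],[0,0,0],[0,0,0],[0,0,0],[0,0,0]],"jaw":[1,1,1,1,1,1,1,1,1,1]}' 45
python3 -m creep '{"translation":[[0,0,0],[0,0,0],[0,0,0.5],[0,0,1],[0,0,1.5],[0,0,2],[0,0,2],[0,0,2],[0,0,2],[0,0,0]],"twist":[[0,0,0],[0,0,0],[0,0,0],[0,0,0],[0,0,0],[0,0,0],[0,0,0],[0,0,0],[0,0,0],[0,0,0]],"jaw":[1,1,1,1,1,1,1,1,1,1]}'
```

```text
time_s: 16.08
tool_pos: [631.3, -188.6, 22.3]
eef_rot: [-2.202, 2.24, -0.001]
ft_force: [1.1, 0.2, -0.3]
grip_width: 92.1
time_s: 16.92
tool_pos: [630.7, -188.3, 21.5]
eef_rot: [2.202, -2.241, -0.0]
ft_force: [-0.9, -0.1, 0.8]
grip_width: 29.8
time_s: 17.75
tool_pos: [633.0, -189.5, 136.5]
eef_rot: [-2.199, 2.239, -0.009]
ft_force: [1.2, -1.2, -2.0]
grip_width: 13.5
```

Held (13.5 mm). Carrying it towards the tray, stopping short for one close look at the tray.

```bash
python3 -m creep '{"translation":[[-1.25,2.25,0],[-1.25,2.25,0],[-1.25,2.25,0],[-1.25,2.25,0],[-1.25,2.25,0],[-1.25,2.25,0],[-1.25,2.25,0],[-1.25,2.25,0],[-1.25,2.25,0],[-1.25,2.25,0]],"twist":[[0,0,1.97],[0,0,1.97],[0,0,1.97],[0,0,1.97],[0,0,1.97],[0,0,1.97],[0,0,1.97],[0,0,1.97],[0,0,1.97],[0,0,1.97]],"jaw":[1,1,1,1,1,1,1,1,1,1]}'
python3 -m creep '{"translation":[[-1.25,2.25,0],[-1.25,2.25,0],[-1.25,2.25,0],[-1.25,2.25,0],[-1.25,2.25,0],[-1.25,2.25,0],[-1.25,2.25,0],[-1.25,2.25,0],[-1.25,2.25,0],[-1.25,2.25,0]],"twist":[[0,0,1.97],[0,0,1.97],[0,0,1.97],[0,0,1.97],[0,0,1.97],[0,0,1.97],[0,0,1.97],[0,0,1.97],[0,0,1.97],[0,0,1.97]],"jaw":[1,1,1,1,1,1,1,1,1,1]}'
python3 -m creep '{"translation":[[0,0,0],[0,0,0],[0,0,0],[0,0,0],[0,0,0],[0,0,0],[0,0,0],[0,0,0],[0,0,0],[0,0,0]],"twist":[[0,0,0],[0,0,0],[0,0,0],[0,0,0],[0,0,0],[0,0,0],[0,0,0],[0,0,0],[0,0,0],[0,0,0]],"jaw":[1,1,1,1,1,1,1,1,1,1]}'
cat > held.py <<'E'
from lib import *
import sys
def toolfit(r,mask,model,z0s=(-30,)):
    """pose of a held thing (x,y,yaw) in world at height z (fit z too)"""
    best=None
    s=arm.state()
    for z in z0s:
        f=fit([(r,mask)],model,z); 
        if best is None or f[1]<best[1]: best=(f[0],f[1],z)
    return best
E
python3 - <<'E'
from held import *
r=cam('wrist'); s=arm.state(); print(s['tool_pos'],s['eef_rot'],s['grip_width'])
cv2.imwrite('pics/w4.png',r['frame'])
for q in('tray','bar1'):
  for l in arm.silhouettes('wrist',q):
    print(q,l['confidence'],l['rect'])
    if l['confidence']>.4: print(fit([(r,l['mask'])],TRAY,0) if q=='tray' else toolfit(r,l['mask'],BAR,s['tool_pos'][2]+np.arange(8,33,6)))
E
```

```text
time_s: 18.58
tool_pos: [504.5, 37.5, 131.3]
eef_rot: [2.554, -1.829, -0.001]
ft_force: [-0.1, 0.2, -2.9]
grip_width: 13.5
time_s: 19.42
tool_pos: [379.7, 262.3, 131.4]
eef_rot: [2.829, -1.365, -0.0]
ft_force: [0.8, 0.4, -3.2]
grip_width: 13.9
time_s: 20.25
tool_pos: [380.8, 261.6, 131.6]
eef_rot: [-2.828, 1.368, -0.0]
ft_force: [-0.3, 0.4, -2.2]
grip_width: 14.1
[380.74225108 261.6380391  131.54120137] [ 2.82828926e+00 -1.36760743e+00  2.52670163e-05] 13.720539445436662
tray 0.96 [320.6, 99.6, 212.3, 195.9]
(array([461.01487756, 322.0532563 ,   0.68101042]), np.float64(0.128946429063297))
bar1 0.8 [606.0, 86.6, 68.1, 95.7]
(array([588.08529416, 170.6927146 ,  -0.68106914]), np.float64(0.4135842425455718), np.float64(139.54120137015485))
bar1 0.76 [316.2, 255.7, 81.6, 216.7]
(array([382.16861763, 262.00558262,   0.6898765 ]), np.float64(0.5016235771330724), np.float64(139.54120137015485))
bar1 0.3 [318.0, 102.5, 211.0, 196.6]
```

View pics/w4.png

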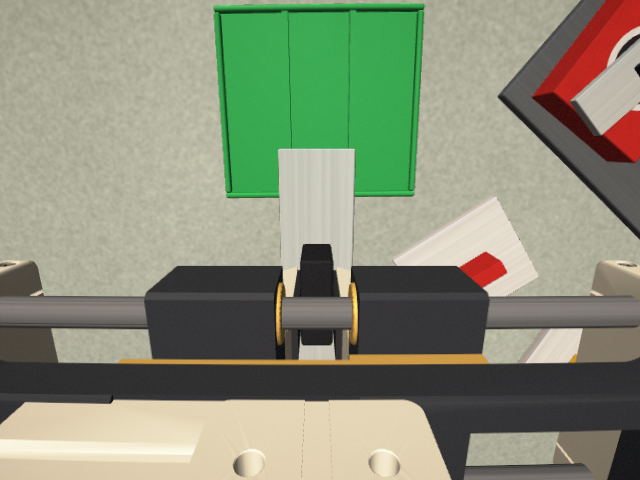

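Run:
```python
from lib import *
r=cam('wrist'); s=arm.state(); print(s['tool_pos'])
P=np.array([onplane(r,p,12) for p in((216,7),(423,6),(414,195),(228,195))]); print(P.round(1),P.mean(0))
print(P[0]-P[3],P[1]-P[2],P[1]-P[0],P[2]-P[3],[np.arctan2(*d[::-1]) for d in(P[0]-P[3],P[1]-P[2])])
e=np.array([onplane(r,p,159.5) for p in((279,149),(355,149))]); print(e, np.linalg.norm(e[1]-e[0])); d=e[1]-e[0]; n=np.array([-d[1],d[0]])/np.linalg.norm(d); print('bar centre',e.mean(0)-65*n, np.arctan2(n[1],n[0]))
```

```text
[380.71809423 261.66108525 131.54461459]
[[468.7 434. ]
 [572.3 304.5]
 [454.6 208.1]
 [350.6 339.3]] [461.55445944 321.49810581]
[118.0552429   94.74095359] [117.75110013  96.408217  ] [ 103.65666724 -129.52519281] [ 103.96081001 -131.19245622] [np.float64(0.6762718273867788), np.float64(0.6860672396999347)]
[[421.40091481 315.98954171]
 [443.13550064 288.56152379]] 34.995548111507965
bar centre [381.32398023 261.90616708] 0.6701035700949243
```

Tray centre (461.5,321.5), yaw 0.68, and the bar is centred on the tool. First bar goes to compartment A at (427,364).

```bash
python3 -m creep '{"translation":[[0.92,2.04,0],[0.92,2.04,0],[0.92,2.04,0],[0.92,2.04,0],[0.92,2.04,0],[0,0,0],[0,0,-1.5],[0,0,-2],[0,0,-2],[0,0,-2]],"twist":[[0,0,0.5],[0,0,0],[0,0,0],[0,0,0],[0,0,0],[0,0,0],[0,0,0],[0,0,0],[0,0,0],[0,0,0]],"jaw":[1,1,1,1,1,1,1,1,1,1]}'
python3 -m creep '{"translation":[[0,0,-2],[0,0,-2],[0,0,-1.5],[0,0,0],[0,0,0],[0,0,0],[0,0,0],[0,0,0],[0,0,0],[0,0,0]],"twist":[[0,0,0],[0,0,0],[0,0,0],[0,0,0],[0,0,0],[0,0,0],[0,0,0],[0,0,0],[0,0,0],[0,0,0]],"jaw":[1,1,1,1,1,1,1,1,1,1]}'
python3 - <<'E'
from lib import *
r=cam('wrist');s=arm.state(); print(s['tool_pos'],s['grip_width'],s['ft_force']); cv2.imwrite('pics/w5.png',r['frame'])
E
```

```text
time_s: 21.28
tool_pos: [426.6, 363.5, 55.7]
eef_rot: [-2.834, 1.355, -0.0]
ft_force: [0.0, -0.6, -3.0]
grip_width: 13.6
time_s: 22.12
tool_pos: [427.0, 364.0, 2.1]
eef_rot: [-2.833, 1.355, -0.0]
ft_force: [-0.1, 0.5, -2.5]
grip_width: 13.9
[426.90473199 363.88839598   1.99622699] 13.756557497175981 [-0.10542643  0.13838918 -4.10583364]
```

View pics/w5.png

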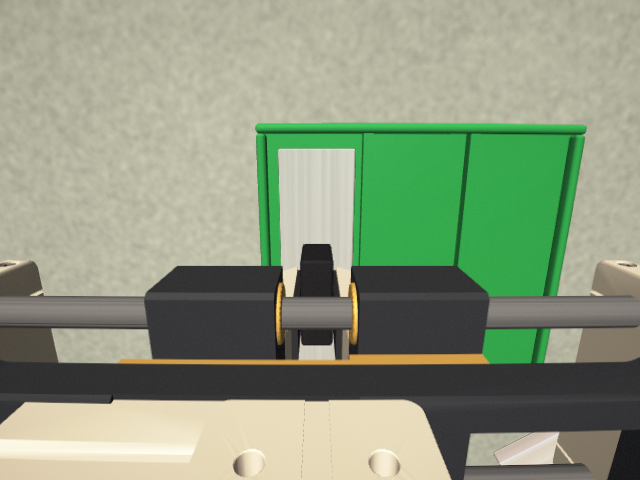

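The bar is over compartment A but sits a few mm short lengthwise (bar end at row 149, tray inner end at ~133). Correcting, lowering, and opening only partway.

```bash
python3 -m creep '{"translation":[[0.25,0.35,0],[0,0,-0.5],[0,0,-0.5],[0,0,-0.3],[0,0,-0.3],[0,0,0],[0,0,0],[0,0,0],[0,0,0],[0,0,0]],"twist":[[0,0,0],[0,0,0],[0,0,0],[0,0,0],[0,0,0],[0,0,0],[0,0,0],[0,0,0],[0,0,0],[0,0,0]],"jaw":[1,1,1,1,1,1,1,1,1,1]}'
python3 -m creep '{"translation":[[0,0,0],[0,0,0],[0,0,0],[0,0,0],[0,0,0],[0,0,0],[0,0,0],[0,0,0],[0,0,0],[0,0,0]],"twist":[[0,0,0],[0,0,0],[0,0,0],[0,0,0],[0,0,0],[0,0,0],[0,0,0],[0,0,0],[0,0,0],[0,0,0]],"jaw":[0.65,0.65,0.65,0.65,0.65,0.65,0.65,0.65,0.65,0.65]}'
python3 -m creep '{"translation":[[0,0,1],[0,0,1.5],[0,0,2],[0,0,2],[0,0,2],[0,0,2],[0,0,2],[0,0,2],[0,0,2],[0,0,0]],"twist":[[0,0,0],[0,0,0],[0,0,0],[0,0,0],[0,0,0],[0,0,0],[0,0,0],[0,0,0],[0,0,0],[0,0,0]],"jaw":[0.65,0.65,0.65,0.65,0.65,0.65,0.65,0.65,0.65,0.65]}'
```

```text
time_s: 23.0
tool_pos: [429.2, 367.2, -14.6]
eef_rot: [2.834, -1.355, -0.0]
ft_force: [-0.5, 0.1, -3.0]
grip_width: 13.4
time_s: 23.83
tool_pos: [429.2, 367.2, -14.5]
eef_rot: [2.834, -1.355, 0.0]
ft_force: [-0.7, -1.2, -1.1]
grip_width: 31.7
time_s: 24.67
tool_pos: [431.0, 368.7, 155.3]
eef_rot: [-2.829, 1.353, -0.003]
ft_force: [0.6, -0.5, 0.0]
grip_width: 32.1
```

```bash
python3 -m creep '{"translation":[[1.06,-1.11,0],[1.06,-1.11,0],[1.06,-1.11,0],[1.06,-1.11,0],[1.06,-1.11,0],[1.06,-1.11,0],[1.06,-1.11,0],[1.06,-1.11,0],[1.06,-1.11,0],[1.06,-1.11,0]],"twist":[[0,0,-2.4],[0,0,-2.4],[0,0,-2.4],[0,0,-2.4],[0,0,-2.4],[0,0,-2.4],[0,0,-2.4],[0,0,-2.4],[0,0,-2.4],[0,0,-2.4]],"jaw":[0.3,0.3,0.3,0.3,0.3,0.3,0.3,0.3,0.3,0.3]}'
python3 -m creep '{"translation":[[1.06,-1.11,0],[1.06,-1.11,0],[1.06,-1.11,0],[1.06,-1.11,0],[1.06,-1.11,0],[1.06,-1.11,0],[1.06,-1.11,0],[1.06,-1.11,0],[1.06,-1.11,0],[1.06,-1.11,0]],"twist":[[0,0,-2.4],[0,0,-2.4],[0,0,-2.4],[0,0,-2.4],[0,0,-2.4],[0,0,-2.4],[0,0,-2.4],[0,0,-2.4],[0,0,-2.4],[0,0,-2.4]],"jaw":[0,0,0,0,0,0,0,0,0,0]}'
cat > look.py <<'E'
from lib import *
import sys
# look.py query model z
q,mod,z=sys.argv[1],globals()[sys.argv[2]],float(sys.argv[3])
r=cam('wrist'); s=arm.state(); e=R.from_rotvec(s['eef_rot']).as_matrix()
print('tool',s['tool_pos'].round(1),'yaw',np.degrees(np.arctan2(e[1,0],e[0,0])).round(1),s['grip_width'],s['time_s'])
cv2.imwrite(f"pics/look_{s['time_s']:.1f}.png",r['frame'])
for l in arm.silhouettes('wrist',q):
    if l['confidence']>.3:
        f=fit([(r,l['mask'])],mod,z); d=np.degrees(f[0][2]); print(round(l['confidence'],2),np.round(l['rect']),'xy',f[0][:2].round(1),'yaw',round((d+90)%180-90,1),'err',round(f[1],3))
E
python3 look.py bar1 BAR 42
```

```text
time_s: 25.5
tool_pos: [536.3, 255.0, 150.5]
eef_rot: [2.487, -1.92, 0.0]
ft_force: [1.2, 0.1, 1.2]
grip_width: 64.0
time_s: 26.33
tool_pos: [642.3, 144.1, 150.5]
eef_rot: [2.033, -2.395, 0.0]
ft_force: [0.1, -0.5, 0.1]
grip_width: 92.1
tool [644.2 140.5 150.6] yaw -99.7 91.83214198040572 26.3833
0.81 [512. 208.  65. 149.] xy [627.7 -23.1] yaw -10.4 err 0.154
0.78 [316. 220.  47. 146.] xy [643.6 146.2] yaw -7.6 err 0.05
0.48 [317. 226. 129. 141.] xy [628.8 114.7] yaw 2.1 err 0.718
0.48 [375. 350.  88.  19.] xy [488.7  88.1] yaw 50.1 err 3.903
```

```bash
python3 -m creep '{"translation":[[0,0,-2],[0,0,-2],[0,0,-2],[0,0,-1],[0,0,0],[0,0,0],[0,0,0],[0,0,0],[0,0,0],[0,0,0]],"twist":[[0,0,1.5],[0,0,0],[0,0,0],[0,0,0],[0,0,0],[0,0,0],[0,0,0],[0,0,0],[0,0,0],[0,0,0]],"jaw":[0,0,0,0,0,0,0,0,0,0]}'
python3 look.py bar1 BAR 42
```

```text
time_s: 27.27
tool_pos: [641.7, 145.3, 81.4]
eef_rot: [-2.068, 2.363, -0.001]
ft_force: [-0.4, -0.7, 0.5]
grip_width: 92.1
tool [641.5 145.3  81.2] yaw -97.6 92.10033381582328 27.3167
0.6 [570. 201.  89. 131.] xy [627.6 -23.4] yaw -10.0 err 0.5
0.55 [317. 239.  59. 188.] xy [643.3 146.2] yaw -7.6 err 0.25
0.31 [ 30. 197.  59.  95.] xy [735.9 358. ] yaw 26.9 err 0.222
```

```bash
python3 -m creep '{"translation":[[0.18,0.09,-1],[0,0,-1.5],[0,0,-1.5],[0,0,-1],[0,0,-0.9],[0,0,0],[0,0,0],[0,0,0],[0,0,0],[0,0,0]],"twist":[[0,0,0],[0,0,0],[0,0,0],[0,0,0],[0,0,0],[0,0,0],[0,0,0],[0,0,0],[0,0,0],[0,0,0]],"jaw":[0,0,0,0,0,0,0,0.5,1,1]}' 45
python3 -m creep '{"translation":[[0,0,0],[0,0,0],[0,0,0],[0,0,0],[0,0,0],[0,0,0],[0,0,0],[0,0,0],[0,0,0],[0,0,0]],"twist":[[0,0,0],[0,0,0],[0,0,0],[0,0,0],[0,0,0],[0,0,0],[0,0,0],[0,0,0],[0,0,0],[0,0,0]],"jaw":[1,1,1,1,1,1,1,1,1,1]}' 45
python3 -m creep '{"translation":[[0,0,0],[0,0,0.5],[0,0,1],[0,0,1.5],[0,0,2],[0,0,2],[0,0,2],[0,0,1],[0,0,0],[0,0,0]],"twist":[[0,0,0],[0,0,0],[0,0,0],[0,0,0],[0,0,0],[0,0,0],[0,0,0],[0,0,0],[0,0,0],[0,0,0]],"jaw":[1,1,1,1,1,1,1,1,1,1]}'
```

```text
time_s: 28.2
tool_pos: [643.6, 146.2, 22.3]
eef_rot: [-2.068, 2.363, -0.001]
ft_force: [0.1, -0.3, -0.1]
grip_width: 76.2
time_s: 29.03
tool_pos: [643.0, 146.1, 21.5]
eef_rot: [2.069, -2.364, -0.0]
ft_force: [-0.3, 0.5, 0.2]
grip_width: 13.8
time_s: 29.87
tool_pos: [643.1, 146.2, 121.8]
eef_rot: [-2.069, 2.363, -0.0]
ft_force: [-0.6, -0.4, -3.6]
grip_width: 13.9
```

```bash
python3 -m creep '{"translation":[[-0.9,0.88,0],[-0.9,0.88,0],[-0.9,0.88,0],[-0.9,0.88,0],[-0.9,0.88,0],[-0.9,0.88,0],[-0.9,0.88,0],[-0.9,0.88,0],[-0.9,0.88,0],[-0.9,0.88,0]],"twist":[[0,0,2.33],[0,0,2.33],[0,0,2.33],[0,0,2.33],[0,0,2.33],[0,0,2.33],[0,0,2.33],[0,0,2.33],[0,0,2.33],[0,0,2.33]],"jaw":[1,1,1,1,1,1,1,1,1,1]}'
python3 -m creep '{"translation":[[-0.9,0.88,0],[-0.9,0.88,0],[-0.9,0.88,0],[-0.9,0.88,0],[-0.9,0.88,0],[-0.9,0.88,0],[-0.9,0.88,0],[-0.9,0.88,0],[-0.9,0.88,0],[-0.9,0.88,0]],"twist":[[0,0,2.33],[0,0,2.33],[0,0,2.33],[0,0,2.33],[0,0,2.33],[0,0,2.33],[0,0,2.33],[0,0,2.33],[0,0,2.33],[0,0,2.33]],"jaw":[1,1,1,1,1,1,1,1,1,1]}'
python3 -m creep '{"translation":[[0,0,-1],[0,0,-2],[0,0,-2],[0,0,-2],[0,0,-2],[0,0,-1.5],[0,0,-1],[0,0,0],[0,0,0],[0,0,0]],"twist":[[0,0,0],[0,0,0],[0,0,0],[0,0,0],[0,0,0],[0,0,0],[0,0,0],[0,0,0],[0,0,0],[0,0,0]],"jaw":[1,1,1,1,1,1,1,1,1,1]}'
python3 look.py bar1 BAR 5
```

```text
time_s: 30.7
tool_pos: [552.1, 235.0, 121.6]
eef_rot: [-2.508, 1.892, -0.0]
ft_force: [0.0, -0.3, -1.7]
grip_width: 14.0
time_s: 31.53
tool_pos: [462.1, 322.9, 121.6]
eef_rot: [-2.838, 1.347, -0.0]
ft_force: [-0.4, -0.0, -2.7]
grip_width: 13.5
time_s: 32.37
tool_pos: [463.7, 322.4, 7.3]
eef_rot: [-2.834, 1.352, -0.001]
ft_force: [-0.6, -0.3, -2.9]
grip_width: 13.4
tool [463.8 322.6   7.5] yaw -51.0 13.608830089092617 32.4167
0.76 [318. 254.  81. 210.] xy [463.9 323.4] yaw 37.2 err 0.457
0.76 [215. 207.  79. 120.] xy [429.7 368.1] yaw 38.0 err 0.83
```

```bash
ls -t pics | head -1; cp pics/$(ls -t pics | head -1) pics/slotB.png
```

```text
look_32.4.png
```

View pics/slotB.png

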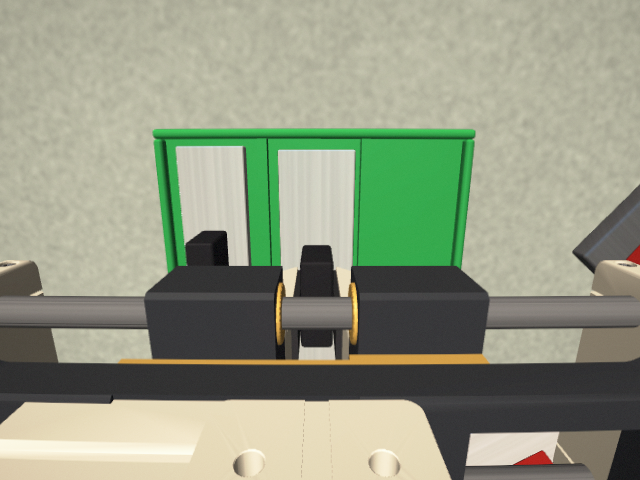

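Bar A lies in its compartment. Checking its centring numerically against the tray rim.

Run:
```python
from lib import *
r=cam('wrist')
u=np.array([np.cos(.68),np.sin(.68)]); v=np.array([-u[1],u[0]])
T=np.array([461.5,321.5])
f=lambda p,z:((onplane(r,p,z)-T)@u,(onplane(r,p,z)-T)@v)
for n,p,z in(('rim L',(154,132),12),('rim R',(474,131),12),('divL',(268,139),12),('divR',(361,139),12),('barA endL',(177,148),13),('barA endR',(244,147),13),('held L',(279,150),35.5),('held R',(355,150),35.5)): print(n,np.round(f(p,z),1))
```

```text
rim L [76.8 84.5]
rim R [ 77.4 -82.9]
divL [73.  24.8]
divR [ 73.  -23.8]
barA endL [68.6 72.7]
barA endR [69.  37.4]
held L [67.6 16.8]
held R [ 67.6 -18.3]
```

```bash
python3 -m creep '{"translation":[[-0.2,-0.1,0],[0,0,-0.6],[0,0,-0.6],[0,0,-0.5],[0,0,-0.5],[0,0,0],[0,0,0],[0,0,0],[0,0,0],[0,0,0]],"twist":[[0,0,0],[0,0,0],[0,0,0],[0,0,0],[0,0,0],[0,0,0],[0,0,0],[0,0,0],[0,0,0],[0,0,0]],"jaw":[1,1,1,1,1,1,1,1,1,1]}'
python3 -m creep '{"translation":[[0,0,0],[0,0,0],[0,0,0],[0,0,0],[0,0,0],[0,0,0],[0,0,0],[0,0,0],[0,0,0],[0,0,0]],"twist":[[0,0,0],[0,0,0],[0,0,0],[0,0,0],[0,0,0],[0,0,0],[0,0,0],[0,0,0],[0,0,0],[0,0,0]],"jaw":[0.65,0.65,0.65,0.65,0.65,0.65,0.65,0.65,0.65,0.65]}'
python3 -m creep '{"translation":[[0,0,1],[0,0,1.5],[0,0,2],[0,0,2],[0,0,2],[0,0,2],[0,0,2],[0,0,2],[0,0,2],[0,0,0]],"twist":[[0,0,0],[0,0,0],[0,0,0],[0,0,0],[0,0,0],[0,0,0],[0,0,0],[0,0,0],[0,0,0],[0,0,0]],"jaw":[0.65,0.65,0.65,0.65,0.65,0.65,0.65,0.65,0.65,0.65]}'
```

```text
time_s: 33.35
tool_pos: [460.9, 321.0, -15.7]
eef_rot: [2.835, -1.353, -0.0]
ft_force: [-0.3, 0.5, -2.0]
grip_width: 13.6
time_s: 34.18
tool_pos: [461.0, 321.1, -15.5]
eef_rot: [2.836, -1.353, 0.0]
ft_force: [-0.2, 0.1, -1.0]
grip_width: 32.0
time_s: 35.02
tool_pos: [462.9, 322.4, 154.3]
eef_rot: [-2.83, 1.35, -0.004]
ft_force: [0.5, -0.3, 0.3]
grip_width: 32.4
```

```bash
python3 -m creep '{"translation":[[0.83,-1.72,0],[0.83,-1.72,0],[0.83,-1.72,0],[0.83,-1.72,0],[0.83,-1.72,0],[0.83,-1.72,0],[0.83,-1.72,0],[0.83,-1.72,0],[0.83,-1.72,0],[0.83,-1.72,0]],"twist":[[0,0,-2.48],[0,0,-2.48],[0,0,-2.48],[0,0,-2.48],[0,0,-2.48],[0,0,-2.48],[0,0,-2.48],[0,0,-2.48],[0,0,-2.48],[0,0,-2.48]],"jaw":[0.3,0.3,0.3,0.3,0.3,0.3,0.3,0.3,0.3,0.3]}'
python3 -m creep '{"translation":[[0.83,-1.72,0],[0.83,-1.72,0],[0.83,-1.72,0],[0.83,-1.72,0],[0.83,-1.72,0],[0.83,-1.72,0],[0.83,-1.72,0],[0.83,-1.72,0],[0.83,-1.72,0],[0.83,-1.72,0]],"twist":[[0,0,-2.48],[0,0,-2.48],[0,0,-2.48],[0,0,-2.48],[0,0,-2.48],[0,0,-2.48],[0,0,-2.48],[0,0,-2.48],[0,0,-2.48],[0,0,-2.48]],"jaw":[0,0,0,0,0,0,0,0,0,0]}'
python3 -m creep '{"translation":[[0,0,-1],[0,0,-2],[0,0,-1],[0,0,0],[0,0,0],[0,0,0],[0,0,0],[0,0,0],[0,0,0],[0,0,0]],"twist":[[0,0,0],[0,0,0],[0,0,0],[0,0,0],[0,0,0],[0,0,0],[0,0,0],[0,0,0],[0,0,0],[0,0,0]],"jaw":[0,0,0,0,0,0,0,0,0,0]}'
python3 look.py bar1 BAR 42
```

```text
time_s: 35.85
tool_pos: [544.8, 147.2, 149.5]
eef_rot: [2.474, -1.935, 0.0]
ft_force: [-0.7, 0.5, 0.4]
grip_width: 64.3
time_s: 36.68
tool_pos: [627.8, -24.6, 149.5]
eef_rot: [2.002, -2.421, -0.0]
ft_force: [0.6, -0.1, 0.6]
grip_width: 91.8
time_s: 37.52
tool_pos: [627.2, -22.8, 110.0]
eef_rot: [-2.007, 2.417, -0.0]
ft_force: [-0.1, 0.5, 0.5]
grip_width: 91.8
tool [627.2 -22.8 109.9] yaw -100.6 91.76184246974599 37.5667
0.9 [416.  28.  85.  55.] xy [802.1 -95.3] yaw 35.7 err 0.101
0.69 [318. 222.  47. 150.] xy [628.  -22.9] yaw -10.8 err 0.175
```

Aligned within 1 mm. Down 88 mm, grip and lift.

```bash
python3 -m creep '{"translation":[[0.08,0,-1.5],[0,0,-2],[0,0,-2],[0,0,-1.5],[0,0,-1],[0,0,-0.8],[0,0,0],[0,0,0],[0,0,0],[0,0,0]],"twist":[[0,0,0],[0,0,0],[0,0,0],[0,0,0],[0,0,0],[0,0,0],[0,0,0],[0,0,0],[0,0,0],[0,0,0]],"jaw":[0,0,0,0,0,0,0,0,1,1]}' 45
python3 -m creep '{"translation":[[0,0,0],[0,0,0],[0,0,0],[0,0,0],[0,0,0],[0,0,0],[0,0,0],[0,0,0],[0,0,0],[0,0,0]],"twist":[[0,0,0],[0,0,0],[0,0,0],[0,0,0],[0,0,0],[0,0,0],[0,0,0],[0,0,0],[0,0,0],[0,0,0]],"jaw":[1,1,1,1,1,1,1,1,1,1]}' 45
python3 -m creep '{"translation":[[0,0,0],[0,0,0.5],[0,0,1],[0,0,1.5],[0,0,2],[0,0,2],[0,0,2],[0,0,1],[0,0,0],[0,0,0]],"twist":[[0,0,0],[0,0,0],[0,0,0],[0,0,0],[0,0,0],[0,0,0],[0,0,0],[0,0,0],[0,0,0],[0,0,0]],"jaw":[1,1,1,1,1,1,1,1,1,1]}'
```

```text
time_s: 38.45
tool_pos: [628.6, -23.0, 22.5]
eef_rot: [-2.006, 2.416, -0.002]
ft_force: [0.6, -0.1, 0.2]
grip_width: 82.5
time_s: 39.28
tool_pos: [627.8, -23.0, 21.5]
eef_rot: [2.007, -2.417, 0.0]
ft_force: [0.5, 0.0, -0.6]
grip_width: 16.5
time_s: 40.12
tool_pos: [627.8, -22.8, 121.7]
eef_rot: [-2.006, 2.417, -0.0]
ft_force: [-0.8, -0.1, -3.0]
grip_width: 13.7
```

```bash
python3 -m creep '{"translation":[[-0.66,1.5,0],[-0.66,1.5,0],[-0.66,1.5,0],[-0.66,1.5,0],[-0.66,1.5,0],[-0.66,1.5,0],[-0.66,1.5,0],[-0.66,1.5,0],[-0.66,1.5,0],[-0.66,1.5,0]],"twist":[[0,0,2.48],[0,0,2.48],[0,0,2.48],[0,0,2.48],[0,0,2.48],[0,0,2.48],[0,0,2.48],[0,0,2.48],[0,0,2.48],[0,0,2.48]],"jaw":[1,1,1,1,1,1,1,1,1,1]}'
python3 -m creep '{"translation":[[-0.66,1.5,0],[-0.66,1.5,0],[-0.66,1.5,0],[-0.66,1.5,0],[-0.66,1.5,0],[-0.66,1.5,0],[-0.66,1.5,0],[-0.66,1.5,0],[-0.66,1.5,0],[-0.66,1.5,0]],"twist":[[0,0,2.48],[0,0,2.48],[0,0,2.48],[0,0,2.48],[0,0,2.48],[0,0,2.48],[0,0,2.48],[0,0,2.48],[0,0,2.48],[0,0,2.48]],"jaw":[1,1,1,1,1,1,1,1,1,1]}'
python3 -m creep '{"translation":[[0,0,-1],[0,0,-2],[0,0,-2],[0,0,-2],[0,0,-2],[0,0,-1.5],[0,0,-1],[0,0,0],[0,0,0],[0,0,0]],"twist":[[0,0,0],[0,0,0],[0,0,0],[0,0,0],[0,0,0],[0,0,0],[0,0,0],[0,0,0],[0,0,0],[0,0,0]],"jaw":[1,1,1,1,1,1,1,1,1,1]}'
python3 look.py bar1 BAR 26
```

```text
time_s: 40.95
tool_pos: [561.1, 128.6, 121.6]
eef_rot: [-2.483, 1.924, -0.0]
ft_force: [0.1, 0.6, -3.5]
grip_width: 13.5
time_s: 41.78
tool_pos: [495.1, 278.5, 121.5]
eef_rot: [2.838, -1.347, 0.0]
ft_force: [0.7, 1.0, -3.5]
grip_width: 13.6
time_s: 42.62
tool_pos: [496.5, 277.5, 7.4]
eef_rot: [-2.835, 1.352, -0.001]
ft_force: [0.2, 0.7, -3.5]
grip_width: 13.5
tool [496.6 277.6   7.6] yaw -51.0 13.76881149145128 42.6667
0.85 [318. 254.  76. 212.] xy [496.5 277.6] yaw 38.9 err 0.598
0.58 [216. 207.  75. 116.] xy [465.5 316.5] yaw 36.5 err 1.271
0.56 [115. 252.  91. 219.] xy [436.1 360.8] yaw 32.8 err 0.634
```

```bash
python3 -m creep '{"translation":[[-0.1,0.07,0],[0,0,-0.6],[0,0,-0.6],[0,0,-0.5],[0,0,-0.5],[0,0,0],[0,0,0],[0,0,0],[0,0,0],[0,0,0]],"twist":[[0,0,0],[0,0,0],[0,0,0],[0,0,0],[0,0,0],[0,0,0],[0,0,0],[0,0,0],[0,0,0],[0,0,0]],"jaw":[1,1,1,1,1,1,1,1,1,1]}'
python3 -m creep '{"translation":[[0,0,0],[0,0,0],[0,0,0],[0,0,0],[0,0,0],[0,0,0],[0,0,0],[0,0,0],[0,0,0],[0,0,0]],"twist":[[0,0,0],[0,0,0],[0,0,0],[0,0,0],[0,0,0],[0,0,0],[0,0,0],[0,0,0],[0,0,0],[0,0,0]],"jaw":[0.65,0.65,0.65,0.65,0.65,0.65,0.65,0.65,0.65,0.65]}'
python3 -m creep '{"translation":[[0,0,1],[0,0,1.5],[0,0,2],[0,0,2],[0,0,2],[0,0,2],[0,0,2],[0,0,2],[0,0,2],[0,0,0]],"twist":[[0,0,0],[0,0,0],[0,0,0],[0,0,0],[0,0,0],[0,0,0],[0,0,0],[0,0,0],[0,0,0],[0,0,0]],"jaw":[0.65,0.65,0.65,0.65,0.65,0.65,0.65,0.65,0.65,0.65]}'
python3 -m creep '{"translation":[[-1.2,-0.9,1],[-1.2,-0.9,1],[-1.2,-0.9,1],[-1.2,-0.9,1],[-1.2,-0.9,1],[-1.2,-0.9,1],[0,0,0],[0,0,0],[0,0,0],[0,0,0]],"twist":[[0,0,0],[0,0,0],[0,0,0],[0,0,0],[0,0,0],[0,0,0],[0,0,0],[0,0,0],[0,0,0],[0,0,0]],"jaw":[0.65,0.65,0.65,0.65,0.65,0.65,0.65,0.65,0.65,0.65]}'
python3 look.py cover_red COV 0; cp pics/$(ls -t pics | head -1) pics/after.png
```

```text
time_s: 43.55
tool_pos: [494.7, 277.7, -15.7]
eef_rot: [2.835, -1.353, -0.0]
ft_force: [-0.0, -0.0, -3.3]
grip_width: 13.8
time_s: 44.38
tool_pos: [494.8, 277.8, -15.5]
eef_rot: [2.835, -1.353, -0.0]
ft_force: [0.0, -0.7, 0.5]
grip_width: 32.4
time_s: 45.22
tool_pos: [496.9, 278.9, 154.3]
eef_rot: [-2.83, 1.351, -0.005]
ft_force: [0.9, 0.4, 0.1]
grip_width: 32.0
time_s: 46.05
tool_pos: [423.1, 224.1, 209.1]
eef_rot: [2.835, -1.352, -0.0]
ft_force: [-0.6, -0.6, 0.5]
grip_width: 32.3
tool [423.  224.  208.9] yaw -51.0 31.882889001578445 46.1
0.79 [391. 236. 120.  73.] xy [434.2 119.1] yaw -17.6 err 0.445
```

View pics/after.png

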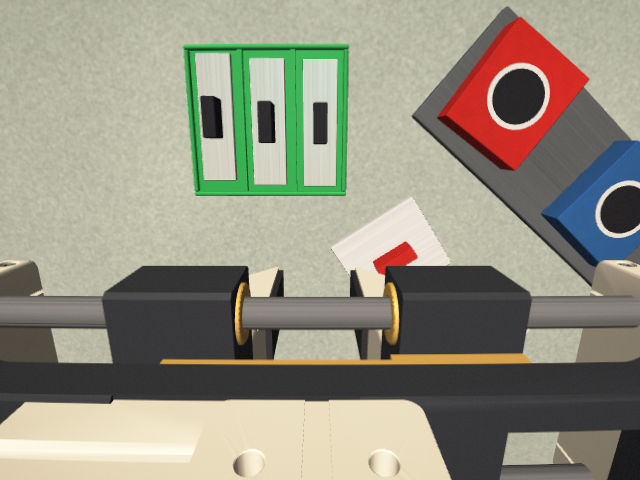

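All three bars lie in their compartments: (215,117), (266,120), (319,122). The red mould at (515,95) is clear. Next I measure the red mould and go over the red cover.

```bash
python3 look.py mould_red MOULD 12; python3 look.py tray TRAY 0
python3 - <<'E'
from lib import *
r=cam('wrist')
for n,p in(('A',((196,55),(230,54),(237,180),(203,181))),('B',((250,58),(283,58),(286,184),(253,184))),('C',((302,59),(336,59),(336,185),(303,185))),('tray',((185,46),(348,46),(346,194),(194,194)))):
    P=np.array([onplane(r,q,13 if n!='tray' else 12) for q in p]); u=P[0]-P[3]; print(n,P.mean(0).round(1),np.arctan2(u[1],u[0]).round(3),np.linalg.norm(u).round(1))
E
python3 -m creep '{"translation":[[0.11,-1.05,0],[0.11,-1.05,0],[0.11,-1.05,0],[0.11,-1.05,0],[0.11,-1.05,0],[0.11,-1.05,0],[0.11,-1.05,0],[0.11,-1.05,0],[0.11,-1.05,0],[0.11,-1.05,0]],"twist":[[0,0,-5.7],[0,0,-5.7],[0,0,-5.7],[0,0,-5.7],[0,0,-5.7],[0,0,-5.7],[0,0,-5.7],[0,0,-5.7],[0,0,-5.7],[0,0,-5.7]],"jaw":[0,0,0,0,0,0,0,0,0,0]}'
python3 -m creep '{"translation":[[0,0,-1.5],[0,0,-1.5],[0,0,-1.5],[0,0,-1.5],[0,0,-1.5],[0,0,-1.5],[0,0,-1],[0,0,0],[0,0,0],[0,0,0]],"twist":[[0,0,0],[0,0,0],[0,0,0],[0,0,0],[0,0,0],[0,0,0],[0,0,0],[0,0,0],[0,0,0],[0,0,0]],"jaw":[0,0,0,0,0,0,0,0,0,0]}'
python3 look.py cover_red COV 0
```

```text
tool [422.9 223.9 209. ] yaw -51.0 32.154082214903845 46.2
0.81 [515.  91. 153. 157.] xy [636.5 143.3] yaw 3.6 err 0.025
tool [422.9 223.8 209.1] yaw -51.0 31.92440902714802 46.3
A [429.4 366. ] 0.662 128.6
B [461. 321.] 0.663 128.8
C [494.5 277.9] 0.68 128.8
tray [461.2 321.3] 0.66 152.1
time_s: 47.23
tool_pos: [433.9, 118.3, 209.5]
eef_rot: [1.84, -2.546, 0.0]
ft_force: [-0.2, -0.8, 0.3]
grip_width: 90.8
time_s: 48.07
tool_pos: [434.3, 118.8, 110.1]
eef_rot: [-1.846, 2.541, -0.0]
ft_force: [1.3, 0.3, 0.6]
grip_width: 92.3
tool [434.4 119.  110.3] yaw -108.0 91.84536625228165 48.1167
0.69 [315. 222. 113. 127.] xy [433.9 119.6] yaw -17.6 err 0.029
```

```bash
python3 -m creep '{"translation":[[-0.05,0.05,-2],[0,0,-2],[0,0,-2],[0,0,-2],[0,0,-2],[0,0,-1.5],[0,0,-1],[0,0,-0.5],[0,0,0],[0,0,0]],"twist":[[0,0,0.3],[0,0,0],[0,0,0],[0,0,0],[0,0,0],[0,0,0],[0,0,0],[0,0,0],[0,0,0],[0,0,0]],"jaw":[0,0,0,0,0,0,0,0,0,0]}' 45
python3 -m creep '{"translation":[[0,0,0],[0,0,0],[0,0,0],[0,0,0],[0,0,0],[0,0,0],[0,0,0],[0,0,0],[0,0,0],[0,0,0]],"twist":[[0,0,0],[0,0,0],[0,0,0],[0,0,0],[0,0,0],[0,0,0],[0,0,0],[0,0,0],[0,0,0],[0,0,0]],"jaw":[1,1,1,1,1,1,1,1,1,1]}' 50
python3 -m creep '{"translation":[[0,0,0],[0,0,0],[0,0,0],[0,0,0.5],[0,0,1.5],[0,0,2],[0,0,2],[0,0,2],[0,0,2],[0,0,2]],"twist":[[0,0,0],[0,0,0],[0,0,0],[0,0,0],[0,0,0],[0,0,0],[0,0,0],[0,0,0],[0,0,0],[0,0,0]],"jaw":[1,1,1,1,1,1,1,1,1,1]}'
python3 -m creep '{"translation":[[2,0.24,0],[2,0.24,0],[2,0.24,0],[2,0.24,0],[2,0.24,0],[2,0.24,0],[2,0.24,0],[2,0.24,0],[2,0.24,0],[2,0.24,0]],"twist":[[0,0,2.13],[0,0,2.13],[0,0,2.13],[0,0,2.13],[0,0,2.13],[0,0,2.13],[0,0,2.13],[0,0,2.13],[0,0,2.13],[0,0,2.13]],"jaw":[1,1,1,1,1,1,1,1,1,1]}'
python3 -m creep '{"translation":[[0,0,-1],[0,0,-1],[0,0,-0.5],[0,0,0],[0,0,0],[0,0,0],[0,0,0],[0,0,0],[0,0,0],[0,0,0]],"twist":[[0,0,0],[0,0,0],[0,0,0],[0,0,0],[0,0,0],[0,0,0],[0,0,0],[0,0,0],[0,0,0],[0,0,0]],"jaw":[1,1,1,1,1,1,1,1,1,1]}'
python3 look.py mould_red MOULD 12; cp pics/$(ls -t pics | head -1) pics/red1.png
```

```text
time_s: 49.0
tool_pos: [433.7, 119.4, -20.0]
eef_rot: [-1.853, 2.536, -0.0]
ft_force: [0.1, 0.1, -0.0]
grip_width: 91.7
time_s: 49.83
tool_pos: [433.3, 119.3, -20.5]
eef_rot: [1.853, -2.537, -0.0]
ft_force: [-0.3, 1.1, -0.0]
grip_width: 30.0
time_s: 50.67
tool_pos: [432.7, 118.9, 100.6]
eef_rot: [1.852, -2.536, -0.0]
ft_force: [1.3, -0.2, -3.1]
grip_width: 13.5
time_s: 51.5
tool_pos: [633.5, 143.1, 99.3]
eef_rot: [2.291, -2.148, -0.001]
ft_force: [-0.1, 0.6, -2.9]
grip_width: 13.4
time_s: 52.33
tool_pos: [633.4, 143.4, 74.9]
eef_rot: [-2.29, 2.15, -0.0]
ft_force: [1.1, -0.1, -1.7]
grip_width: 13.6
tool [633.4 143.3  74.8] yaw -86.4 13.388973495321991 52.3833
0.74 [317. 165. 146.  16.] xy [636.9 143.5] yaw 4.2 err 12.945
```

View pics/red1.png

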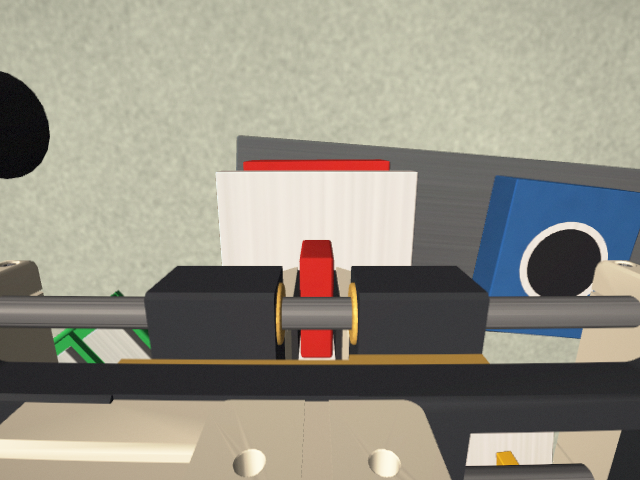

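```bash
cat > edge.py <<'E'
from lib import *
import sys,json
# edge.py zcover [cover far-edge L,R px] [mould far-edge L,R px]
z,c,m=float(sys.argv[1]),json.loads(sys.argv[2]),json.loads(sys.argv[3])
r=cam('wrist'); s=arm.state(); print(s['tool_pos'].round(1))
for n,p,zz in(('cover',c,z),('mould',m,42)):
    e=np.array([onplane(r,q,zz) for q in p]); d=e[1]-e[0]; L=np.linalg.norm(d); nn=np.array([-d[1],d[0]])/L
    print(n,'edge len',L.round(1),'centre',(e.mean(0)-55*nn).round(1),'yaw',np.degrees(np.arctan2(nn[1],nn[0])).round(2))
E
python3 edge.py 105.3 '[[216,172],[417,171]]' '[[244,161],[390,160]]'
```

```text
[633.3 143.3  74.6]
cover edge len 92.6 centre [633.9 143.1] yaw 3.87
mould edge len 92.6 centre [636.6 142.8] yaw 3.98
```

```bash
python3 -m creep '{"translation":[[0.27,0,0],[0,0,-1],[0,0,-1],[0,0,-1],[0,0,-1],[0,0,-0.4],[0,0,0],[0,0,0],[0,0,0],[0,0,0]],"twist":[[0,0,0],[0,0,0],[0,0,0],[0,0,0],[0,0,0],[0,0,0],[0,0,0],[0,0,0],[0,0,0],[0,0,0]],"jaw":[1,1,1,1,1,1,1,1,1,1]}'
python3 - <<'E'
from lib import *
r=cam('wrist'); print(arm.state()['tool_pos']); f=r['frame'][120:270,190:450]; cv2.imwrite('pics/red2.png',cv2.resize(f,None,fx=3,fy=3,interpolation=cv2.INTER_CUBIC))
E
```

```text
time_s: 53.32
tool_pos: [636.5, 143.3, 31.1]
eef_rot: [-2.289, 2.15, -0.001]
ft_force: [-0.2, 0.6, -2.3]
grip_width: 13.8
[636.4657025  143.40301321  31.15574632]
```

View pics/red2.png

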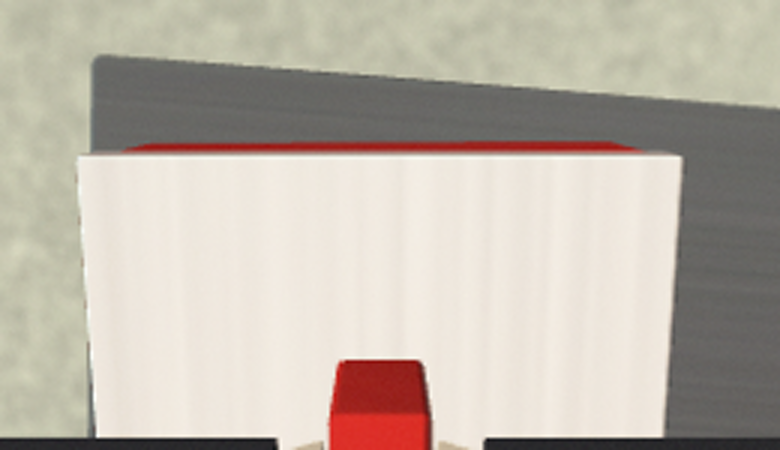

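```bash
sed -i "s/('mould',m,42)/('mould',m,float(sys.argv[4]) if len(sys.argv)>4 else 42)/" edge.py && python3 edge.py 61.6 '[[216,172],[417.3,172]]' '[[231.5,168.5],[403,167]]' 12
```

```text
[636.4 143.4  31.1]
cover edge len 92.9 centre [636.8 143.4] yaw 3.59
mould edge len 102.9 centre [636.  142.5] yaw 4.09
```

```bash
python3 -m creep '{"translation":[[-0.03,-0.04,-0.3],[0,0,-0.3],[0,0,-0.2],[0,0,-0.15],[0,0,0],[0,0,0],[0,0,0],[0,0,0],[0,0,0],[0,0,0]],"twist":[[0,0,0.2],[0,0,0],[0,0,0],[0,0,0],[0,0,0],[0,0,0],[0,0,0],[0,0,0],[0,0,0],[0,0,0]],"jaw":[1,1,1,1,1,1,1,1,1,1]}'
python3 -m creep '{"translation":[[0,0,0],[0,0,0],[0,0,0],[0,0,0],[0,0,0],[0,0,0],[0,0,0],[0,0,0],[0,0,0],[0,0,0]],"twist":[[0,0,0],[0,0,0],[0,0,0],[0,0,0],[0,0,0],[0,0,0],[0,0,0],[0,0,0],[0,0,0],[0,0,0]],"jaw":[0.6,0.6,0.6,0.6,0.6,0.6,0.6,0.6,0.6,0.6]}'
python3 -m creep '{"translation":[[0,0,0.5],[0,0,1],[0,0,2],[0,0,2],[0,0,2],[0,0,2],[0,0,2],[-1,0,2],[-1,0,2],[0,0,0]],"twist":[[0,0,0],[0,0,0],[0,0,0],[0,0,0],[0,0,0],[0,0,0],[0,0,0],[0,0,0],[0,0,0],[0,0,0]],"jaw":[0.6,0.6,0.6,0.6,0.6,0.6,0.6,0.6,0.6,0.6]}'
python3 -m creep '{"translation":[[-3,-1,1],[-3,-1,1],[-3,-1,0],[-3,-1,0],[-1,-1,0],[0,0,0],[0,0,0],[0,0,0],[0,0,0],[0,0,0]],"twist":[[0,0,0],[0,0,0],[0,0,0],[0,0,0],[0,0,0],[0,0,0],[0,0,0],[0,0,0],[0,0,0],[0,0,0]],"jaw":[0.6,0.6,0.6,0.6,0.6,0.6,0.6,0.6,0.6,0.6]}'
python3 look.py cover_red COV 42;  python3 look.py mould_blue MOULD 12; python3 look.py mould_yellow MOULD 12;python3 look.py cover_yellow COV 0
```

```text
time_s: 54.25
tool_pos: [635.4, 142.8, 21.6]
eef_rot: [2.294, -2.147, -0.001]
ft_force: [-3.8, -0.5, 6.3]
grip_width: 13.7
time_s: 55.08
tool_pos: [635.7, 142.8, 21.0]
eef_rot: [2.294, -2.147, 0.0]
ft_force: [1.2, -0.0, 0.2]
grip_width: 37.0
time_s: 55.92
tool_pos: [616.8, 143.3, 181.5]
eef_rot: [-2.29, 2.143, -0.004]
ft_force: [-0.1, 1.2, 1.2]
grip_width: 37.2
time_s: 56.75
tool_pos: [486.4, 93.4, 195.9]
eef_rot: [2.294, -2.146, 0.0]
ft_force: [0.2, 0.2, 0.7]
grip_width: 36.8
tool [486.3  93.3 195.8] yaw -86.2 36.5252796237206 56.8
0.94 [271.  56. 106. 112.] xy [638.2 142.9] yaw 3.8 err 0.026
tool [486.   93.1 195.8] yaw -86.2 36.732624471982426 56.9
0.85 [457.  70. 129. 139.] xy [632.8 -27.8] yaw -3.4 err 0.031
tool [485.8  93.  195.8] yaw -86.2 36.6166009661502 57.0
0.35 [38.  8. 64. 15.] xy [725.4 352. ] yaw -61.1 err 0.104
tool [485.8  92.9 195.9] yaw -86.2 36.50700926541559 57.1
0.83 [430. 248.  87.  51.] xy [417.9 -46.3] yaw 11.8 err 1.38
```

```bash
cat > rel.py <<'E'
from lib import *
import sys
# rel.py colour: cover and mould fitted in the same pictures
col=sys.argv[1]; P={}
def top(c,q):
    L=[l for l in arm.silhouettes(c,q) if l['confidence']>.4]; return L[0]['mask'] if L else None
for c in sys.argv[2:]:
    r=cam(c); mc=top(c,'cover_'+col); mm=top(c,'mould_'+col)
    if mc is None or mm is None: print(c,'missing',mc is None,mm is None); continue
    fc=fit([(r,mc)],COV,42)
    big=cv2.dilate(mc.astype(np.uint8),np.ones((5,5)))>0
    fm=fit([(r,mm&~mc)],MOULD,12,ignore=[mc],p0=fc[0])
    fu=fit([(r,mm|mc)],[boxm(110,94,12,52),COV[1]+[0,0,42]],0,p0=fc[0])
    print(c,'cover',fc[0].round(2),round(fc[1],3),'mould',fm[0].round(2),round(fm[1],3),'union',fu[0].round(2),round(fu[1],3),(mm&~mc).sum())
E
python3 rel.py red wrist scene side
python3 -m creep '{"translation":[[0,-2.4,0],[0,-2.4,0],[0,-2.4,0],[0,-2.4,0],[0,-2.4,0],[0,-2.4,0],[0,-2.4,0],[0,-2.4,0],[0,-2.4,0],[0,-2.4,0]],"twist":[[0,0,0],[0,0,0],[0,0,0],[0,0,0],[0,0,0],[0,0,0],[0,0,0],[0,0,0],[0,0,0],[0,0,0]],"jaw":[0,0,0,0,0,0,0,0,0,0]}'
python3 -m creep '{"translation":[[0,0,0],[0,0,0],[0,0,0],[0,0,0],[0,0,0],[0,0,0],[0,0,0],[0,0,0],[0,0,0],[0,0,0]],"twist":[[0,0,0],[0,0,0],[0,0,0],[0,0,0],[0,0,0],[0,0,0],[0,0,0],[0,0,0],[0,0,0],[0,0,0]],"jaw":[0,0,0,0,0,0,0,0,0,0]}'
python3 look.py mould_yellow MOULD 12;python3 look.py mould_blue MOULD 12;python3 look.py cover_yellow COV 0
```

```text
wrist cover [6.3713e+02 1.4273e+02 7.0000e-02] 0.016 mould [6.3763e+02 1.4373e+02 6.0000e-02] 0.105 union [6.3753e+02 1.4282e+02 6.0000e-02] 0.014 228
scene cover [634.8  143.89   3.2 ] 0.083 mould [633.78 147.05   3.2 ] 0.127 union [635.59 145.18   3.2 ] 0.088 463
side cover [6.3598e+02 1.4305e+02 8.0000e-02] 0.162 mould [6.3836e+02 1.4390e+02 8.0000e-02] 0.106 union [6.3721e+02 1.4602e+02 8.0000e-02] 0.11 639
time_s: 58.43
tool_pos: [485.6, -148.3, 196.1]
eef_rot: [-2.294, 2.146, -0.0]
ft_force: [-0.9, 0.8, 0.7]
grip_width: 91.4
time_s: 59.27
tool_pos: [485.7, -147.0, 196.1]
eef_rot: [-2.294, 2.146, -0.0]
ft_force: [0.0, 0.1, -0.8]
grip_width: 91.9
tool [ 485.7 -147.1  196. ] yaw -86.2 92.10697874434187 59.3167
0.56 [374.  61. 109. 122.] xy [ 635.1 -188.1] yaw 1.9 err 0.021
tool [ 485.7 -147.2  196. ] yaw -86.2 91.98895166736057 59.4167
0.77 [203.  62. 118. 121.] xy [632.6 -28.1] yaw -2.0 err 0.019
tool [ 485.7 -147.2  196. ] yaw -86.2 92.00450154617198 59.5167
0.59 [222. 252.  99.  88.] xy [417.5 -45.9] yaw 11.2 err 0.323
```

```bash
python3 -m creep '{"translation":[[-0.68,1.01,0],[-0.68,1.01,0],[-0.68,1.01,0],[-0.68,1.01,0],[-0.68,1.01,0],[-0.68,1.01,0],[-0.68,1.01,0],[-0.68,1.01,0],[-0.68,1.01,0],[-0.68,1.01,0]],"twist":[[0,0,0.75],[0,0,0.75],[0,0,0.75],[0,0,0.75],[0,0,0.75],[0,0,0.75],[0,0,0.75],[0,0,0.75],[0,0,0.75],[0,0,0.75]],"jaw":[0,0,0,0,0,0,0,0,0,0]}'
python3 -m creep '{"translation":[[0,0,-1.5],[0,0,-2],[0,0,-2],[0,0,-2],[0,0,-1],[0,0,0],[0,0,0],[0,0,0],[0,0,0],[0,0,0]],"twist":[[0,0,0],[0,0,0],[0,0,0],[0,0,0],[0,0,0],[0,0,0],[0,0,0],[0,0,0],[0,0,0],[0,0,0]],"jaw":[0,0,0,0,0,0,0,0,0,0]}'
python3 look.py cover_yellow COV 0
```

```text
time_s: 60.4
tool_pos: [417.0, -45.1, 196.1]
eef_rot: [-2.431, 1.99, -0.0]
ft_force: [0.2, 0.9, 0.1]
grip_width: 91.4
time_s: 61.23
tool_pos: [418.3, -46.0, 111.8]
eef_rot: [-2.429, 1.991, -0.002]
ft_force: [0.6, -0.4, -0.4]
grip_width: 91.7
tool [418.2 -46.1 111.7] yaw -78.7 91.76934705012154 61.2833
0.61 [316. 223. 115. 125.] xy [417.9 -46.3] yaw 11.8 err 0.029
```

```bash
python3 -m creep '{"translation":[[-0.03,0,-2],[0,0,-2],[0,0,-2],[0,0,-2],[0,0,-2],[0,0,-1.5],[0,0,-1.2],[0,0,-0.5],[0,0,0],[0,0,0]],"twist":[[0,0,0.4],[0,0,0],[0,0,0],[0,0,0],[0,0,0],[0,0,0],[0,0,0],[0,0,0],[0,0,0],[0,0,0]],"jaw":[0,0,0,0,0,0,0,0,0,0]}' 45
python3 -m creep '{"translation":[[0,0,0],[0,0,0],[0,0,0],[0,0,0],[0,0,0],[0,0,0],[0,0,0],[0,0,0],[0,0,0],[0,0,0]],"twist":[[0,0,0],[0,0,0],[0,0,0],[0,0,0],[0,0,0],[0,0,0],[0,0,0],[0,0,0],[0,0,0],[0,0,0]],"jaw":[1,1,1,1,1,1,1,1,1,1]}' 50
python3 -m creep '{"translation":[[0,0,0],[0,0,0],[0,0,0],[0,0,0.5],[0,0,1.5],[0,0,2],[0,0,2],[0,0,2],[0,0,2],[0,0,2]],"twist":[[0,0,0],[0,0,0],[0,0,0],[0,0,0],[0,0,0],[0,0,0],[0,0,0],[0,0,0],[0,0,0],[0,0,0]],"jaw":[1,1,1,1,1,1,1,1,1,1]}'
python3 -m creep '{"translation":[[2.17,-1.42,0],[2.17,-1.42,0],[2.17,-1.42,0],[2.17,-1.42,0],[2.17,-1.42,0],[2.17,-1.42,0],[2.17,-1.42,0],[2.17,-1.42,0],[2.17,-1.42,0],[2.17,-1.42,0]],"twist":[[0,0,-0.98],[0,0,-0.98],[0,0,-0.98],[0,0,-0.98],[0,0,-0.98],[0,0,-0.98],[0,0,-0.98],[0,0,-0.98],[0,0,-0.98],[0,0,-0.98]],"jaw":[1,1,1,1,1,1,1,1,1,1]}'
python3 -m creep '{"translation":[[0,0,-1],[0,0,-1],[0,0,-0.5],[0,0,0],[0,0,0],[0,0,0],[0,0,0],[0,0,0],[0,0,0],[0,0,0]],"twist":[[0,0,0],[0,0,0],[0,0,0],[0,0,0],[0,0,0],[0,0,0],[0,0,0],[0,0,0],[0,0,0],[0,0,0]],"jaw":[1,1,1,1,1,1,1,1,1,1]}'
cat > edges.py <<'E'
from lib import *
import sys
# corners of the visible masks' far edge and of the mould strip
col=sys.argv[1]
r=cam('wrist'); s=arm.state(); print(s['tool_pos'].round(1),s['grip_width'])
h=cv2.cvtColor(r['frame'],cv2.COLOR_BGR2HSV).astype(int); cv2.imwrite('pics/e.png',r['frame'])
plate=(h[...,1]<45)&(h[...,2]>170)
for v in range(150,240,20): 
    u=np.nonzero(plate[v,180:460])[0]+180; print('row',v,(u.min(),u.max(),len(u)) if len(u) else None)
for u in(230,250,280,316,350,380,400): 
    v=np.nonzero(plate[100:255,u])[0]+100; sat=np.nonzero((h[100:255,u,1]>130)&(h[100:255,u,2]>60))[0]+100; print('col',u,v.min() if len(v) else None,(sat.min(),sat.max(),len(sat)) if len(sat) else None)
E
python3 edges.py yellow
```

```text
time_s: 62.17
tool_pos: [417.6, -46.2, -20.7]
eef_rot: [-2.436, 1.984, -0.0]
ft_force: [0.5, 0.1, -0.5]
grip_width: 91.9
time_s: 63.0
tool_pos: [417.4, -46.1, -21.0]
eef_rot: [2.436, -1.984, 0.0]
ft_force: [-0.2, -0.2, -0.6]
grip_width: 29.7
time_s: 63.83
tool_pos: [416.6, -46.2, 100.1]
eef_rot: [2.436, -1.983, -0.001]
ft_force: [1.0, 0.1, -3.4]
grip_width: 13.7
time_s: 64.67
tool_pos: [634.6, -188.5, 98.7]
eef_rot: [2.256, -2.185, -0.002]
ft_force: [0.8, -0.5, -2.9]
grip_width: 14.1
time_s: 65.5
tool_pos: [634.5, -188.1, 74.4]
eef_rot: [-2.258, 2.184, -0.001]
ft_force: [0.4, -0.5, -3.5]
grip_width: 13.6
[ 634.5 -188.1   74.3] 13.52342549370017
row 150 (np.int64(351), np.int64(459), 109)
row 170 (np.int64(412), np.int64(459), 48)
row 190 (np.int64(216), np.int64(459), 243)
row 210 (np.int64(218), np.int64(459), 242)
row 230 (np.int64(219), np.int64(459), 240)
col 230 100 None
col 250 100 (np.int64(166), np.int64(170), 5)
col 280 100 (np.int64(165), np.int64(170), 6)
col 316 100 (np.int64(165), np.int64(254), 20)
col 350 100 (np.int64(165), np.int64(170), 6)
col 380 100 (np.int64(165), np.int64(170), 6)
col 400 100 None
```

```bash
python3 - <<'E'
from lib import *
f=cv2.imread('pics/e.png'); h=cv2.cvtColor(f,cv2.COLOR_BGR2HSV).astype(int)
for v in(166,167,168,169): 
    u=np.nonzero((h[v,:,1]>130)&(abs(h[v,:,0]-25)<10)&(h[v,:,2]>60))[0]; print(v,u.min(),u.max())
for u in(225,250,300,380,405): print(u,[tuple(f[v,u]) for v in(170,171,172,173,174)][::2])
E
python3 edge.py 105.2 '[[216,172],[417,172]]' '[[244,165],[390,165]]'
```

```text
166 249 386
167 245 388
168 244 389
169 244 389
225 [(np.uint8(108), np.uint8(112), np.uint8(116)), (np.uint8(200), np.uint8(214), np.uint8(220)), (np.uint8(213), np.uint8(224), np.uint8(232))]
250 [(np.uint8(67), np.uint8(209), np.uint8(246)), (np.uint8(210), np.uint8(222), np.uint8(227)), (np.uint8(219), np.uint8(228), np.uint8(236))]
300 [(np.uint8(57), np.uint8(224), np.uint8(252)), (np.uint8(207), np.uint8(222), np.uint8(226)), (np.uint8(219), np.uint8(228), np.uint8(236))]
380 [(np.uint8(45), np.uint8(225), np.uint8(253)), (np.uint8(204), np.uint8(219), np.uint8(223)), (np.uint8(221), np.uint8(231), np.uint8(238))]
405 [(np.uint8(99), np.uint8(103), np.uint8(102)), (np.uint8(196), np.uint8(211), np.uint8(217)), (np.uint8(217), np.uint8(227), np.uint8(235))]
[ 634.4 -188.1   74.2]
cover edge len 92.5 centre [ 634.8 -188.1] yaw 1.89
mould edge len 92.8 centre [ 634.9 -188.5] yaw 1.9
```

Aligned to within half a millimetre. Lower and release.

```bash
python3 -m creep '{"translation":[[0,-0.03,-1],[0,0,-1],[0,0,-1],[0,0,-1],[0,0,-0.7],[0,0,-0.3],[0,0,-0.2],[0,0,0],[0,0,0],[0,0,0]],"twist":[[0,0,0],[0,0,0],[0,0,0],[0,0,0],[0,0,0],[0,0,0],[0,0,0],[0,0,0],[0,0,0],[0,0,0]],"jaw":[1,1,1,1,1,1,1,1,1,1]}'
python3 -m creep '{"translation":[[0,0,0],[0,0,0],[0,0,0],[0,0,0],[0,0,0],[0,0,0],[0,0,0],[0,0,0],[0,0,0],[0,0,0]],"twist":[[0,0,0],[0,0,0],[0,0,0],[0,0,0],[0,0,0],[0,0,0],[0,0,0],[0,0,0],[0,0,0],[0,0,0]],"jaw":[0.6,0.6,0.6,0.6,0.6,0.6,0.6,0.6,0.6,0.6]}'
python3 -m creep '{"translation":[[0,0,0.5],[0,0,1],[0,0,2],[0,0,2],[0,0,2],[0,0,2],[0,0,2],[-1,0,2],[-1,0,2],[0,0,0]],"twist":[[0,0,0],[0,0,0],[0,0,0],[0,0,0],[0,0,0],[0,0,0],[0,0,0],[0,0,0],[0,0,0],[0,0,0]],"jaw":[0.6,0.6,0.6,0.6,0.6,0.6,0.6,0.6,0.6,0.6]}'
python3 -m creep '{"translation":[[-3,2,1],[-3,2,1],[-3,2,0],[-3,2,0],[-1,2,0],[0,0,0],[0,0,0],[0,0,0],[0,0,0],[0,0,0]],"twist":[[0,0,0],[0,0,0],[0,0,0],[0,0,0],[0,0,0],[0,0,0],[0,0,0],[0,0,0],[0,0,0],[0,0,0]],"jaw":[0.6,0.6,0.6,0.6,0.6,0.6,0.6,0.6,0.6,0.6]}'
python3 rel.py yellow wrist side; python3 rel.py red side
python3 - <<'E'
from lib import *
for c in('scene','wrist'):
    r=cam(c)
    for q in('bar1','cover_red','cover_yellow','cover_blue'): print(c,q,[(round(l['confidence'],2),[int(v) for v in l['rect']]) for l in arm.silhouettes(c,q)[:4]])
E
```

```text
time_s: 66.43
tool_pos: [634.9, -188.6, 22.5]
eef_rot: [-2.257, 2.184, -0.002]
ft_force: [0.1, 0.6, -3.2]
grip_width: 13.7
time_s: 67.27
tool_pos: [634.4, -188.4, 22.0]
eef_rot: [2.258, -2.184, -0.0]
ft_force: [0.1, 0.0, -1.2]
grip_width: 36.7
time_s: 68.1
tool_pos: [615.1, -190.1, 182.5]
eef_rot: [-2.254, 2.184, -0.009]
ft_force: [0.6, -0.8, 0.5]
grip_width: 36.5
time_s: 68.93
tool_pos: [485.0, -89.4, 197.0]
eef_rot: [2.256, -2.186, 0.001]
ft_force: [-0.3, 1.1, 0.0]
grip_width: 37.0
wrist cover [ 6.3645e+02 -1.8853e+02  2.0000e-02] 0.025 mould [ 6.3529e+02 -1.8906e+02  4.0000e-02] 0.336 union [ 6.3564e+02 -1.8827e+02  2.0000e-02] 0.033 827
side cover [701.99 385.56   2.74] 0.494 mould [727.37 361.8    2.57] 1.848 union [715.61 370.59   2.56] 0.502 537
side cover [6.3570e+02 1.4387e+02 8.0000e-02] 0.111 mould [6.4020e+02 1.4073e+02 4.0000e-02] 0.19 union [6.390e+02 1.443e+02 9.000e-02] 0.138 531
scene bar1 [(0.96, [410, 193, 54, 27]), (0.89, [351, 378, 70, 42]), (0.81, [417, 180, 54, 22]), (0.73, [422, 164, 49, 26])]
scene cover_red [(0.62, [404, 250, 69, 54])]
scene cover_yellow []
scene cover_blue []
wrist bar1 [(0.68, [22, 211, 41, 67]), (0.48, [8, 251, 12, 22])]
wrist cover_red [(0.83, [68, 54, 120, 108]), (0.62, [257, 61, 109, 121]), (0.26, [31, 213, 62, 98])]
wrist cover_yellow [(0.67, [432, 60, 117, 121])]
wrist cover_blue [(0.65, [30, 212, 61, 98])]
```

Run:
```python
from lib import *
w=cam('wrist')['frame'][0:135,0:520]; s=cam('scene')['frame'][140:350,130:470]
a=cv2.resize(w,(800,208),interpolation=cv2.INTER_CUBIC); b=cv2.resize(s,(634,392),interpolation=cv2.INTER_CUBIC); b=cv2.copyMakeBorder(b,0,0,0,166,0)
cv2.imwrite('pics/final.png',np.vstack([a,b]))
```

```text
(no output)
```

View pics/final.png

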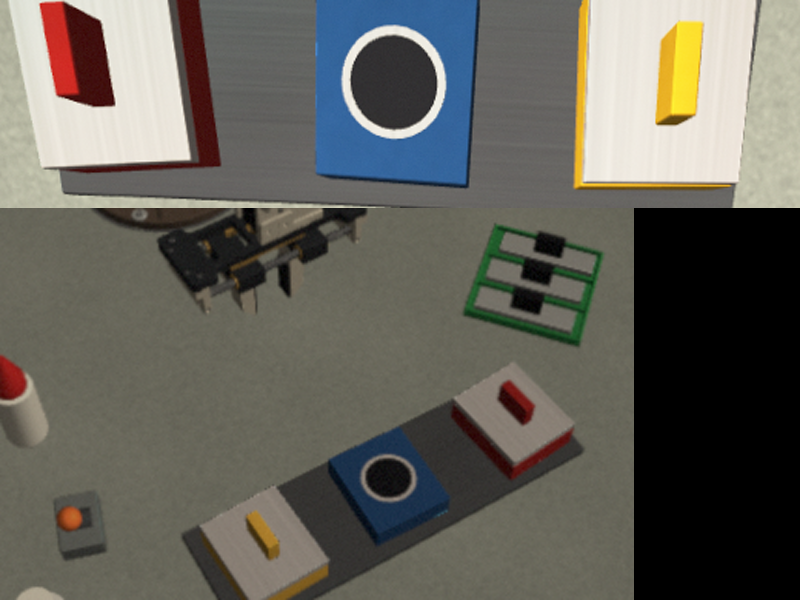

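Final view: the red and yellow covers are flush on their moulds, all three bars are in the tray (scene crop at 545,245 / 538,270 / 527,300), and the lever is off with its ball at (70,518). Now swinging the lever back, from the far side.

```bash
python3 -m creep '{"translation":[[0.75,-2.83,0],[0.75,-2.83,0],[0.75,-2.83,0],[0.75,-2.83,0],[0.75,-2.83,0],[0.75,-2.83,0],[0.75,-2.83,0],[0.75,-2.83,0],[0.75,-2.83,0],[0.75,-2.83,0]],"twist":[[0,0,-2.29],[0,0,-2.29],[0,0,-2.29],[0,0,-2.29],[0,0,-2.29],[0,0,-2.29],[0,0,-2.29],[0,0,-2.29],[0,0,-2.29],[0,0,-2.29]],"jaw":[1,1,1,1,1,1,1,1,1,1]}' 30
python3 -m creep '{"translation":[[0,0,0],[0,0,0],[0,0,0],[0,0,0],[0,0,0],[0,0,0],[0,0,0],[0,0,0],[0,0,0],[0,0,0]],"twist":[[0,0,0],[0,0,0],[0,0,0],[0,0,0],[0,0,0],[0,0,0],[0,0,0],[0,0,0],[0,0,0],[0,0,0]],"jaw":[1,1,1,1,1,1,1,1,1,1]}'
python3 - <<'E'
from lib import *
obs=[]
for c in('scene','side'):
    r=cam(c); h=cv2.cvtColor(r['frame'],cv2.COLOR_BGR2HSV); m=cv2.inRange(h,(3,140,110),(17,255,255)); b=np.zeros_like(m); u,v=proj(r,[528,-357,97])[0]; cv2.circle(b,(int(u),int(v)),18,255,-1); m&=b
    y,x=np.nonzero(m); print(c,len(x)); obs.append((r,(x.mean(),y.mean())))
print(tri(obs),arm.state()['tool_pos'])
r=cam('wrist')
for q in('spray_can','isolator_tip'): print(q,[(round(l['confidence'],2),[int(v) for v in l['rect']]) for l in arm.silhouettes('wrist',q)[:3]])
E
```

```text
time_s: 70.82
tool_pos: [559.7, -372.7, 196.8]
eef_rot: [1.777, -2.59, -0.0]
ft_force: [-0.3, 0.4, 0.4]
grip_width: 0.6
time_s: 71.65
tool_pos: [559.4, -371.3, 197.1]
eef_rot: [-1.779, 2.589, -0.0]
ft_force: [-0.3, -0.4, -1.2]
grip_width: 0.6
scene 115
side 44
[ 530.42471543 -353.77766501   96.86701045] [ 559.39244752 -371.41787547  197.04284587]
spray_can [(0.56, [345, 96, 84, 92]), (0.54, [38, 248, 75, 94])]
isolator_tip [(0.71, [314, 261, 29, 22])]
```

```bash
python3 -m creep '{"translation":[[0.1,0,-1.5],[0,0,-2],[0,0,-2],[0,0,-2],[0,0,-2],[0,0,-2],[0,0,-1.8],[0,0,-1.3],[0,0,0],[0,0,0]],"twist":[[0,0,0],[0,0,0],[0,0,0],[0,0,0],[0,0,0],[0,0,0],[0,0,0],[0,0,0],[0,0,0],[0,0,0]],"jaw":[1,1,1,1,1,1,1,1,1,1]}'
python3 -m creep '{"translation":[[-0.93,0.36,0],[-0.93,0.36,0],[-0.93,0.36,0],[-0.93,0.36,0],[-0.93,0.36,0],[-0.93,0.36,0],[-0.93,0.36,0],[-0.93,0.36,0],[0,0,0],[0,0,0]],"twist":[[0,0,0],[0,0,0],[0,0,0],[0,0,0],[0,0,0],[0,0,0],[0,0,0],[0,0,0],[0,0,0],[0,0,0]],"jaw":[1,1,1,1,1,1,1,1,1,1]}'
python3 -m creep '{"translation":[[-0.28,0.11,0],[-0.28,0.11,0],[-0.19,0.07,0],[0,0,0],[0,0,0],[0,0,0],[0,0,0],[0,0,0],[0,0,0],[0,0,0]],"twist":[[0,0,0],[0,0,0],[0,0,0],[0,0,0],[0,0,0],[0,0,0],[0,0,0],[0,0,0],[0,0,0],[0,0,0]],"jaw":[1,1,1,1,1,1,1,1,1,1]}'
```

```text
time_s: 72.73
tool_pos: [560.2, -371.4, 50.8]
eef_rot: [1.779, -2.589, -0.001]
ft_force: [0.3, -0.9, 0.3]
grip_width: 0.7
time_s: 73.57
tool_pos: [486.3, -342.9, 52.0]
eef_rot: [-1.778, 2.589, -0.002]
ft_force: [0.0, -0.1, -0.4]
grip_width: 0.5
time_s: 74.4
tool_pos: [478.5, -339.7, 51.0]
eef_rot: [1.779, -2.589, -0.0]
ft_force: [1.0, 0.5, -0.5]
grip_width: 0.4
```

```bash
python3 -m creep '{"translation":[[-0.19,0.07,0],[-0.19,0.07,0],[0,0,0],[0,0,0],[0,0,0],[0,0,0],[0,0,0],[0,0,0],[0,0,0],[0,0,0]],"twist":[[0,0,0],[0,0,0],[0,0,0],[0,0,0],[0,0,0],[0,0,0],[0,0,0],[0,0,0],[0,0,0],[0,0,0]],"jaw":[1,1,1,1,1,1,1,1,1,1]}'
python3 - <<'E'
from lib import *
obs=[]
for c in('scene','side'):
    r=cam(c); h=cv2.cvtColor(r['frame'],cv2.COLOR_BGR2HSV); m=cv2.inRange(h,(3,140,110),(17,255,255)); b=np.zeros_like(m); u,v=proj(r,[454,-331,97])[0]; cv2.circle(b,(int(u),int(v)),18,255,-1); m&=b
    y,x=np.nonzero(m); print(c,len(x),x.mean() if len(x) else 0,y.mean() if len(x) else 0)
E
```

```text
time_s: 75.23
tool_pos: [476.2, -338.9, 51.4]
eef_rot: [-1.779, 2.588, -0.004]
ft_force: [4.2, -2.1, -3.5]
grip_width: 0.4
scene 0 0 0
side 50 401.74 202.16
```

The lever reached its stop, and the side-camera ball position matches the start one (401.6,201.9). Backing off, then the last checks.

```bash
python3 -m creep '{"translation":[[0.93,-0.36,0],[0.93,-0.36,0],[0.93,-0.36,0],[0,0,2],[0,0,2.5],[0,0,2.5],[0,0,2.5],[0,0,2.5],[0,0,2.5],[0,0,0]],"twist":[[0,0,0],[0,0,0],[0,0,0],[0,0,0],[0,0,0],[0,0,0],[0,0,0],[0,0,0],[0,0,0],[0,0,0]],"jaw":[1,1,1,1,1,1,1,1,1,1]}'
python3 -m creep '{"translation":[[0,2.6,0],[0,2.6,0],[0,2.6,0],[0,2.6,0],[0,2.6,0],[0,2.6,0],[0,2.6,0],[0,2.6,0],[0,2.6,0],[0,2.6,0]],"twist":[[0,0,2.2],[0,0,2.2],[0,0,2.2],[0,0,2.2],[0,0,2.2],[0,0,2.2],[0,0,2.2],[0,0,2.2],[0,0,2.2],[0,0,2.2]],"jaw":[1,1,1,1,1,1,1,1,1,1]}'
python3 -m creep '{"translation":[[0,0,0],[0,0,0],[0,0,0],[0,0,0],[0,0,0],[0,0,0],[0,0,0],[0,0,0],[0,0,0],[0,0,0]],"twist":[[0,0,0],[0,0,0],[0,0,0],[0,0,0],[0,0,0],[0,0,0],[0,0,0],[0,0,0],[0,0,0],[0,0,0]],"jaw":[1,1,1,1,1,1,1,1,1,1]}'
python3 - <<'E'
from lib import *
C={c:cam(c) for c in('scene','side')}; obs=[]
for c,r in C.items():
    h=cv2.cvtColor(r['frame'],cv2.COLOR_BGR2HSV); m=cv2.inRange(h,(3,140,110),(17,255,255)); b=np.zeros_like(m); u,v=proj(r,[454,-331,97])[0]; cv2.circle(b,(int(u),int(v)),18,255,-1); m&=b
    y,x=np.nonzero(m); obs.append((r,(x.mean(),y.mean())))
print('ball',tri(obs).round(1),'start 453.8 -330.3 97.9')
for q in('globe','spray_can','glue_bottle'):
    print(q,[np.round(arm.find_in(c,q)[0]['rect']) for c in C])
for q in('bar1','cover_red','cover_yellow'):
    print(q,[[np.round(l['rect']) for l in arm.find_in(c,q)[:4]] for c in C])
E
python3 rel.py yellow wrist; python3 rel.py red wrist
```

```text
time_s: 76.17
tool_pos: [505.1, -351.3, 201.1]
eef_rot: [-1.777, 2.587, -0.01]
ft_force: [0.1, -0.8, -0.1]
grip_width: 0.4
time_s: 77.0
tool_pos: [502.9, -87.8, 196.0]
eef_rot: [2.242, -2.2, -0.0]
ft_force: [1.0, -0.0, -0.0]
grip_width: 0.2
time_s: 77.83
tool_pos: [502.6, -89.2, 196.0]
eef_rot: [2.24, -2.202, -0.0]
ft_force: [0.5, -0.2, -0.6]
grip_width: 0.2
ball [ 452.3 -330.1   96.8] start 453.8 -330.3 97.9
globe [array([508., 224.,  43.,  53.]), array([150., 325.,  48.,  63.])]
spray_can [array([162., 374.,  48.,  61.]), array([359., 182.,  17.,  51.])]
glue_bottle [array([140., 243.,  37.,  50.]), array([444., 222.,  22.,  50.])]
bar1 [[array([420., 180.,  57.,  24.]), array([412., 194.,  56.,  27.]), array([355., 380.,  70.,  41.]), array([423., 165.,  51.,  27.])], [array([261., 363.,  65.,  23.]), array([259., 387.,  68.,  24.]), array([259., 228.,  48.,  21.]), array([262., 343.,  61.,  24.])]]
cover_red [[array([406., 251.,  65.,  58.])], [array([249., 280.,  56.,  39.]), array([290., 255.,  54.,  36.])]]
cover_yellow [[array([271., 322.,  70.,  65.]), array([406., 252.,  67.,  58.])], [array([321., 222.,  50.,  26.])]]
wrist cover [ 6.3511e+02 -1.8823e+02  4.0000e-02] 0.02 mould [ 6.3464e+02 -1.8939e+02  4.0000e-02] 0.149 union [ 6.3484e+02 -1.8847e+02  3.0000e-02] 0.021 656
wrist cover [6.3686e+02 1.4315e+02 8.0000e-02] 0.033 mould [6.3729e+02 1.4468e+02 6.0000e-02] 0.094 union [6.3687e+02 1.4314e+02 8.0000e-02] 0.037 1988
```

All checks agree, so I'm handing in.

```bash
python3 -c "
from station import arm
print(arm.hand_in(), arm.state()['time_s'])"
```

```text
the job is handed in; nothing more can be done
the job is handed in; nothing more can be done
```

I did the whole sequence and handed it in at about 78 s of the 210 s limit; hand-in gives no verdict. I swung the lever off first, put the three bars in separate tray compartments, and set the red and yellow covers on their moulds. No blue cover was present. I then swung the lever back on.

**Last checks:**
- **Lever:** the ball is back at (452,-330,97) against (454,-330,98) at the start. I felt the end stop both times (about 4–5 N).
- **Bars:** each lay about 1–5 mm from its compartment's centre when I measured them after the third went in. At the end I only confirmed they were still in the tray.
- **Covers:** the last wrist-camera fits put them within about 1–1.6 mm of their moulds and about 1° in angle.
- **Globe, spray can, glue bottle:** their positions in the images match the start to within about 4 pixels.

**What failed or disagreed:**
- **First lever push missed:** the fingers passed over the ball without touching it, because the real fingertips sit about 34 mm above the reported TCP. I allowed for that in every later move.
- **Side and scene cameras:** for the covers and moulds on the bench their fits were noisier than the wrist camera's, up to about 5 mm off. One side-camera fit of the yellow cover was plainly wrong (a false detection). I trusted the wrist camera.

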